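# Fit out and stock an interlocked bench drawer

## Robot

A 6-joint arm with a two-finger parallel gripper is mounted at the origin on a cart in front of the work surface, level with it; the furniture and walls round the work are solid. World frame = base frame: x ahead of the robot, y to its left, z up, the work surface at z = 0. Lengths are in m, angles in degrees, forces in N, time in s.
With the tool pointing down it reaches from about 0.275 to 0.825 m from the base axis. Payload 5.2 kg.
Tool frame: the origin (TCP) lies at the very end of the fingers, on their centre line; the grasp point (between the pads) lies 19 mm behind it; z points along the fingers, y is the line along which they close (so a half turn about z gives the same grasp; the last joint's range is limited). The gripper opens to 93 mm and grips with 3 to 60 N. Pads are 15 mm wide; open, the fingers measure 128 mm over their backs; the gripper's body (75 mm by 188 mm) begins 65 mm behind the grasp point.
Start: joints at [-75.161, 14.817, 87.949, -0, 77.235, -11.62], TCP at [0.245, -0.492, 0.219] pointing down, gripper open.
Joint ranges: [-179.93, 179.93], [-52.35, 119.4], [10.71, 147.94], [-69.91, 249.91], [12.55, 155.21], [-178.61, 178.61]. Speed limits (degrees/s): [147.25, 147.25, 180, 180, 180, 180].

## Interface

Orientations are given as [roll, pitch, yaw] about the fixed x, y, z axes, in that order (R = Rz(yaw) Ry(pitch) Rx(roll)).
In Python, from station import robot, eyes gives the robot as it stands (robot), with the cameras (eyes).
- The arm moves only by the tool shift_gripper, called after "Emit:" as name(argument=value, ...), one argument or row to a line, values as JSON. Schema: {"type":"object","properties":{"steps":{"type":"string"},"only":{"type":"string"},"quiet":{"type":"boolean"},"lines":{"type":"string"}},"required":["steps"],"additionalProperties":false}. steps is a string of 1 to 10 rows, parted by semicolons, with the numbers parted by commas; each row has 7 numbers: the opening from 0.0 (shut) to 1.0 (fully open), then dx, dy, dz in m, then a rotation vector rx, ry, rz in degrees; each row is the pose to reach, as a shift and turn from the pose commanded when the call began, along the tool's axes at that moment; what a row does not reach only later rows make up. A row lasts 1/12 s, in which the tool goes at most 0.0417 m and 7.16 degrees, less where a joint would pass 70% of its speed; a pose out of reach is approached as far as the arm can. The fingers move at their own pace and stop on an object; the grip force is fixed at half the most. Time passes only in rows, so rows that do not move let the fingers close. The tool returns the time, the measured TCP pose, the force, the opening and the grip force at its end. only (a regular expression) keeps the lines of the reply that match it, lines (a string "A,B") keeps lines A to B, and quiet returns only ok. Input that does not fit is refused with a message, and nothing moves.
- robot.state(): the state, without advancing time (a new reading comes with each control period).
- eyes.camera(name): name is "scene" or "top" or "wrist"; returns (picture, depth): 400x640x3 uint8, red, green, blue; 400x640 float32, m along the optical axis (not along the pixel's ray), 0 where there is no reading.
- eyes.camera_info(name): a dict with "fx", "fy", "cx", "cy" (pixels), "extrinsics" (4x4, takes a point from camera to world coordinates); the wrist camera has in their place "hand_eye" (4x4, takes a point from camera to tool coordinates, whose origin is the TCP and whose axes are the flange's). Camera axes: x right, y down, z forward; pixel columns grow to the right and rows downward; lengths in m; the calibration is good to about 2 mm. A picture is of the moment at which its call begins: read the wrist's pose just before it. camera_info takes no time and is no camera call.
- robot.close_job(): hands the job in; it is judged then, once.
The state is a dict: "clock": time; "q": joint angles; "qvel": joint speeds; "tau": joint torques, N m; "ee_pos": TCP position; "tcp_rot": TCP orientation; "wrist_force": force on the tool from outside, world axes, zero at the start; "torque": the same for the moment, N m; "opening": opening from 0.0 (shut) to 1.0 (fully open); "grip_force": force on a finger pad.
Only numpy, scipy, OpenCV 4.12 (cv2) and the standard library are available. Lean on these libraries where they do the work, as an engineer would, in place of code of your own. Each camera call takes 0.05 s, during which the arm holds its last target. There are 200 camera calls.

## Task

The right drawer of the grey two-drawer chest was left standing open, and its interlock keeps the left drawer locked until the right one is fully shut: shut the right drawer, then pull the left drawer fully open. Fit the blue insert into the left drawer by tucking its flat rear tongue under the yellow lip at the back of the drawer and lowering the front until the insert lies flat on the drawer floor, then stand each small brown bottle from the top of the chest upright in a cell of its own in the insert, and last shut the left drawer fully with everything in it. Leave the orange-lidded cup and the hand tally counter where they are.

Things in the scene. Friction and masses are not known exactly. Their poses are not given: they have to be found in the camera images.
- chest: fixed grey chest, 196 deep x 322 wide x 84 mm high, with two drawers side by side, middles 160 mm apart, left and right as seen from the robot; origin in the middle of its lower front edge, x into the chest, z up. Drawer fronts are 12 mm thick, in front of the chest's front plane, 157 mm wide, top edge 79 mm above the bench. An interlock lets only one drawer be open
- left_handle (a point): middle of the left drawer's steel bar handle; x points into the chest (the drawer opens towards -x), y along the bar, z up. Round bar 11 mm thick, 70 mm long, its axis 35 mm in front of the drawer front's face and 58 mm above the bench; nothing above or below it
- right_handle (a point): middle of the right drawer's steel bar handle; same shape and axes as the left one
- right_drawer (a joint): how far the right drawer is open: 0 shut, 0.148 m fully open; starts 35 to 60 mm open; slides with about 2.5 N friction and stays where it is left
- left_drawer (a joint): how far the left drawer is open: 0 shut, 0.148 m fully open; starts shut. The interlock holds it (2 mm play) until the right drawer is within about 2 mm of shut; slides with about 2.5 N friction and stays where it is left
- seat (a point): on the left drawer's floor, where the origin of the seated insert lies (same axes); moves with the drawer. Floor 8 mm above the bench. Inside: x from -83 (front) to +56 mm (back wall), 138 mm wide; a yellow stop ridge 6 mm high crosses the floor at x -60 to -57 mm; side walls 37 mm, front 71 mm, back wall 16 mm above the floor. Fully open, the back wall is 8 mm before the chest's front plane
- insert: loose blue plastic tray insert, 107 x 132 mm, 0.15 kg; origin in the middle of its underside, x towards the rear tongue, z up; base plate 5 mm thick. Low walls, 3 mm thick, tops 14 mm above the underside, run along both sides and make a row of 3 cells: centres x = +10.5 mm, y = -43, 0 and +43 mm, 46 x 40 mm inside, floor 5 mm above the underside
- tongue (a point): middle of the insert's lower rear edge, axes as insert (at x = +53.5 mm of it). The rearmost 17 mm of its 5 mm plate is the bare tongue. The yellow lip it goes under is at the back of the left drawer, full width: it sticks out 10 mm from the back wall (x +46 to +56 mm from seat), underside 12 mm and top 16 mm above the drawer floor
- tab (a point): top middle of the insert's upright grip tab, axes as insert: a flat plate 8 mm thick along x and 36 mm wide along y, at x = -33.5 mm of the insert, top 49 mm above its underside; the insert's front edge is 20 mm before it
- bottle_0: loose brown glass bottle with a black cap, 25 mm in diameter, 61 mm high (body up to 52 mm, cap 16 mm wide above), 0.06 kg or so, standing upright on the flat top of the chest near its front edge; origin in the middle of its underside, z up (leans up to 0.04 rad when the bottle stands). Two or three of the three are present
- bottle_1: loose brown glass bottle with a black cap, 25 mm in diameter, 61 mm high (body up to 52 mm, cap 16 mm wide above), 0.06 kg or so, standing upright on the flat top of the chest near its front edge; origin in the middle of its underside, z up (leans up to 0.04 rad when the bottle stands). Two or three of the three are present
- bottle_2: loose brown glass bottle with a black cap, 25 mm in diameter, 61 mm high (body up to 52 mm, cap 16 mm wide above), 0.06 kg or so, standing upright on the flat top of the chest near its front edge; origin in the middle of its underside, z up (leans up to 0.04 rad when the bottle stands). Two or three of the three are present
- cup: bystander: specimen cup with an orange lid, 65 mm wide, 68 mm high; origin in the middle of its underside; leave it alone
- tally: bystander: hand tally counter, 76 x 56 x 20 mm, lying on its back; origin at its underside; leave it alone

How it is judged (in metres and radians):
On the way, in this order (a step that is already met when the one before it is completed fails the run):
1. the right drawer is fully shut (value of joint right_drawer below 0.004 m), for 0.2 s.
2. the left drawer is open (value of joint left_drawer above 0.1 m), for 0.2 s.
3. the insert lies flat in the left drawer with its tongue under the lip (x of insert in the frame of seat between -0.006 and 0.006 m and y of insert in the frame of seat between -0.006 and 0.006 m and z of insert in the frame of seat between -0.003 and 0.003 m and angle between the z axis of insert and the z axis of seat, either way round below 0.025 rad and angle between the x axis of insert and the x axis of seat, either way round below 0.08 rad), for 0.3 s.
4. every bottle stands upright in a cell of the seated insert, the drawer still open (all of step 3 and x of bottle_0 in the frame of insert between -0.0135 and 0.0345 m and y of bottle_0 in the frame of insert between -0.064 and 0.064 m and z of bottle_0 in the frame of insert between 0.001 and 0.0095 m and angle between each of bottle_0, bottle_1, bottle_2's own z axis and vertical below 0.14 rad and linear speed of each of bottle_0, bottle_1, bottle_2 below 0.02 m/s and x of bottle_1 in the frame of insert between -0.0135 and 0.0345 m and y of bottle_1 in the frame of insert between -0.064 and 0.064 m and z of bottle_1 in the frame of insert between 0.001 and 0.0095 m and x of bottle_2 in the frame of insert between -0.0135 and 0.0345 m and y of bottle_2 in the frame of insert between -0.064 and 0.064 m and z of bottle_2 in the frame of insert between 0.001 and 0.0095 m and value of joint left_drawer above 0.08 m), for 0.3 s.
At the end, for the whole second after the job is handed in: both drawers within 5 mm of shut; insert seated flat in the left drawer, tongue under the lip (6 mm in x and y, 3 mm in height, tilt 0.025 rad, yaw 0.08 rad); every bottle present at rest on a cell floor of the insert, tilted less than 0.14 rad (all of step 3 and value of joint each of right_drawer, left_drawer below 0.005 m and x of bottle_0 in the frame of insert between -0.0135 and 0.0345 m and y of bottle_0 in the frame of insert between -0.064 and 0.064 m and z of bottle_0 in the frame of insert between 0.001 and 0.0095 m and angle between each of bottle_0, bottle_1, bottle_2's own z axis and vertical below 0.14 rad and linear speed of each of bottle_0, bottle_1, bottle_2 below 0.02 m/s and x of bottle_1 in the frame of insert between -0.0135 and 0.0345 m and y of bottle_1 in the frame of insert between -0.064 and 0.064 m and z of bottle_1 in the frame of insert between 0.001 and 0.0095 m and x of bottle_2 in the frame of insert between -0.0135 and 0.0345 m and y of bottle_2 in the frame of insert between -0.064 and 0.064 m and z of bottle_2 in the frame of insert between 0.001 and 0.0095 m); the robot touches nothing.
It fails at once if the orange-lidded cup is moved by more than 30 mm (distance of cup from where it was at the start of the episode above 0.03 m).
It fails at once if the hand tally counter is moved by more than 30 mm (distance of tally from where it was at the start of the episode above 0.03 m).
Of bottle_0, bottle_1, bottle_2 only 2 to 3 are there at a start; the rules pass over those that are not, and their reading is None.
At some moment in a run one of insert may be knocked a few centimetres aside while the robot is not near it.
It also fails if it takes over 208 s, if anything falls off the work surface, if the arm or the gripper's body presses on something with over 40 N, if the wrist force passes 120 N, or if a joint passes its speed limit or range.

## Working session

There is one attempt and no reset: what is moved stays moved. The work goes in short steps, Python scripts to look and compute and a tool call to move; the robot and the scene stay as the last step left them, time stands still between calls to the robot, and variables do not carry over. Pictures are saved under pics/ and viewed, at most 14 in all, crops included, and the job is handed in when it is done.

```bash
ls; mkdir -p pics; python3 - <<'E'
from station import robot, eyes
import cv2, json
s=robot.state(); print({k:s[k] for k in('clock','ee_pos','tcp_rot','wrist_force','opening')})
for n in('scene','top'):
    p,d=eyes.camera(n); cv2.imwrite(f'pics/{n}0.png',p[:,:,::-1]); 
    i=eyes.camera_info(n); print(n,i)
print(eyes.camera_info('wrist'))
E
```

```text
pics
station.py
{'clock': 0.0, 'ee_pos': array([ 0.24494   , -0.49185089,  0.21784645]), 'tcp_rot': array([-1.79900303e+02, -1.97384983e-02,  2.64610332e+01]), 'wrist_force': array([ 0.53925149, -0.14893931,  0.43932186]), 'opening': 0.9993182336369401}
scene {'fx': 400.6533444257108, 'fy': 400.6533444257108, 'cx': 326.9382213346945, 'cy': 195.75692485507432, 'extrinsics': array([[-0.53703057, -0.50907273,  0.67263893, -0.03719265],
       [-0.84355815,  0.32144071, -0.43021567,  0.70388098],
       [ 0.00279753, -0.79844901, -0.60205593,  0.58004223],
       [ 0.        ,  0.        ,  0.        ,  1.        ]])}
top {'fx': 483.4195182326096, 'fy': 483.4195182326096, 'cx': 322.0617410836838, 'cy': 203.68219303807714, 'extrinsics': array([[ 9.82212054e-03, -9.93966437e-01,  1.09243983e-01,
         4.08899168e-01],
       [-9.99950397e-01, -9.94380030e-03, -5.69097006e-04,
         3.28504688e-01],
       [ 1.65196367e-03, -1.09232974e-01, -9.94014803e-01,
         1.08513912e+00],
       [ 0.00000000e+00,  0.00000000e+00,  0.00000000e+00,
         1.00000000e+00]])}
{'fx': 304.0443056826391, 'fy': 304.0443056826391, 'cx': 323.2901598911927, 'cy': 193.91518904132755, 'hand_eye': array([[-7.12678115e-04, -9.59646479e-01, -2.81208336e-01,
         7.77026097e-02],
       [ 9.99999742e-01, -6.57333737e-04, -2.91136195e-04,
         9.47409544e-04],
       [ 9.45400983e-05, -2.81208471e-01,  9.59646699e-01,
        -1.66742072e-01],
       [ 0.00000000e+00,  0.00000000e+00,  0.00000000e+00,
         1.00000000e+00]])}
```

View pics/top0.png

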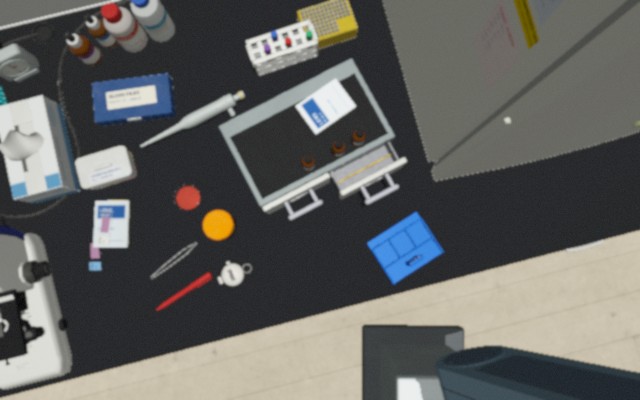

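View pics/scene0.png

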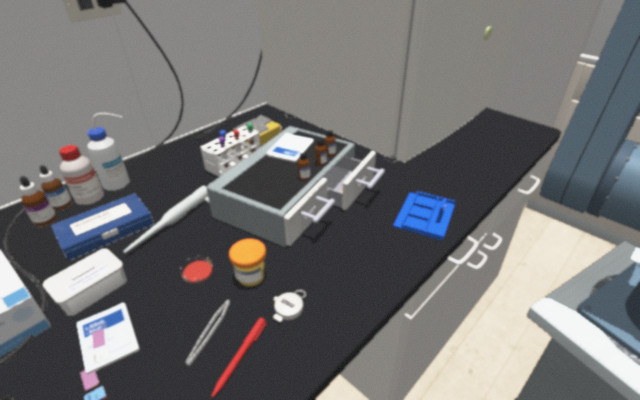

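The top view shows the chest in the middle, with the left handle at about (303,205) and the right handle at about (380,188). The right drawer is partly open. The bottles are at (308,162), (338,149) and (358,138), and the insert is at (405,247) with its tab towards the robot. The cup is at (218,225) and the tally at (233,274).

```bash
cat > h.py <<'E'
import numpy as np, cv2
from scipy.spatial.transform import Rotation as R
from station import robot, eyes
def grab(n):
    s=robot.state(); p,d=eyes.camera(n); i=eyes.camera_info(n)
    if n=='wrist':
        T=np.eye(4); T[:3,:3]=R.from_euler('xyz',s['tcp_rot'],degrees=True).as_matrix(); T[:3,3]=s['ee_pos']; E=T@i['hand_eye']
    else: E=i['extrinsics']
    return p,d,i,E
def ray(i,E,u,v):
    uv=np.stack([np.asarray(u,float),np.asarray(v,float)],-1)
    c=np.stack([(uv[...,0]-i['cx'])/i['fx'],(uv[...,1]-i['cy'])/i['fy'],np.ones(uv.shape[:-1])],-1)
    return E[:3,3],c@E[:3,:3].T
def plane(i,E,u,v,z):
    o,r=ray(i,E,u,v); return o+r*((z-o[2])/r[...,2])[...,None]
def cloud(d,i,E):
    v,u=np.mgrid[:d.shape[0],:d.shape[1]]; o,r=ray(i,E,u,v); X=o+r*d[...,None]; X[d==0]=np.nan; return X
def two(rays): # least-squares intersection
    A=np.zeros((3,3));b=np.zeros(3)
    for o,r in rays:
        r=r/np.linalg.norm(r); P=np.eye(3)-np.outer(r,r); A+=P; b+=P@o
    return np.linalg.solve(A,b)
def proj(i,E,X):
    c=(np.asarray(X)-E[:3,3])@E[:3,:3]; return np.stack([c[...,0]/c[...,2]*i['fx']+i['cx'],c[...,1]/c[...,2]*i['fy']+i['cy']],-1)
def tool(target,rpy=None):
    s=robot.state(); M=R.from_euler('xyz',s['tcp_rot'],degrees=True)
    d=M.inv().apply(np.array(target)-s['ee_pos']); rv=None
    if rpy is not None: rv=(M.inv()*R.from_euler('xyz',rpy,degrees=True)).as_rotvec(degrees=True)
    print('tool d',d.round(4),'rv',None if rv is None else rv.round(2),'dist',np.linalg.norm(d).round(3))
E
python3 - <<'E'
from h import *
for n in('top','scene'):
    p,d,i,E=grab(n); X=cloud(d,i,E); hsv=cv2.cvtColor(p,cv2.COLOR_RGB2HSV)
    masks={'blue':cv2.inRange(hsv,(100,180,120),(115,255,255)),'yellow':cv2.inRange(hsv,(18,60,120),(32,255,255)),
     'orange':cv2.inRange(hsv,(10,200,200),(22,255,255)),'brown':cv2.inRange(hsv,(0,90,20),(14,255,140))}
    for k,m in masks.items():
        nn,l,st,c=cv2.connectedComponentsWithStats(m)
        for j in range(1,nn):
            if st[j,4]>12:
                q=np.nanmedian(X[l==j],0); 
                if .2<q[0]<.9 and abs(q[1]-.2)<.3: print(n,k,c[j].round(1),st[j,4],q.round(3),np.nanmax(X[l==j][:,2]).round(3))
    x0,y0,w,h=(210,50,240,240) if n=='top' else (200,110,270,150)
    z=2.4 if n=='top' else 2.9
    cv2.imwrite(f'pics/{n}c.png',cv2.resize(p[y0:y0+h,x0:x0+w,::-1],None,fx=z,fy=z,interpolation=cv2.INTER_CUBIC))
E
```

```text
top blue [311.2 107. ] 60 [0.723 0.353 0.091] 0.094
top blue [409.9 244.3] 2065 [0.438 0.129 0.005] 0.053
top yellow [364.2 167.9] 122 [0.609 0.234 0.012] 0.043
top brown [357.9 136.6] 90 [0.65  0.258 0.128] 0.145
top brown [338. 148.] 94 [0.627 0.299 0.127] 0.145
top brown [307.7 162.1] 87 [0.598 0.359 0.128] 0.144
scene blue [424.9 214.1] 1839 [0.428 0.144 0.006] 0.051
scene brown [322.9 148.3] 227 [0.629 0.296 0.123] 0.136
scene brown [302.9 162.7] 93 [0.595 0.361 0.126] 0.138
scene brown [302.3 178.6] 20 [0.591 0.366 0.088] 0.097
```

View pics/topc.png

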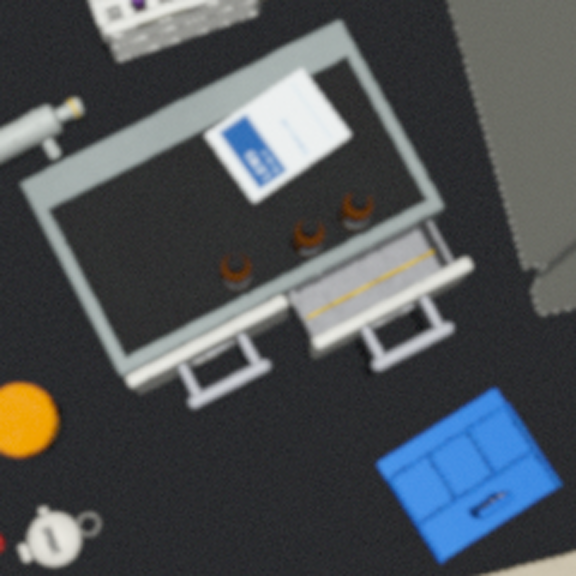

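The crop shows the bar ends at about (194,403) to (267,366) for the left handle and (377,366) to (450,327) for the right. The insert corners are (377,465), (498,390), (560,485) and (442,562), with the tab slot at (490,503).

```bash
cat >> h.py <<'E'
def tc(u,v): return (np.array(u)/2.4+210,np.array(v)/2.4+50)
E
python3 - <<'E'
from h import *
p,d,i,E=grab('top'); X=cloud(d,i,E)
g=cv2.cvtColor(p,cv2.COLOR_RGB2GRAY)
P=lambda u,v,z: plane(i,E,*tc(u,v),z).round(4)
hs={'L':P([194,267],[403,366],.0635),'R':P([377,450],[366,327],.0635)}
c=P([124,440,25,342],[370,207,185,22],.084)
print('chest corners FL FR BL BR',c[:,:2].tolist())
for a,b in((0,1),(2,3),(0,2),(1,3)): print(np.linalg.norm(c[a]-c[b]).round(3))
cd=c[0]-c[1]; print('yaw front',np.degrees(np.arctan2(-cd[0],cd[1])))
for k,v in hs.items():
    dd=v[0]-v[1]; print(k,v.mean(0),np.linalg.norm(dd),np.degrees(np.arctan2(-dd[0],dd[1])))
# depth heights of bar, chest top, floor
for nm,(u,v) in {'barL':(230,385),'barR':(414,347),'top':(180,270),'floor':(60,330),'fr':(210,345)}.items():
    u,v=tc(u,v);print(nm,X[int(round(v)),int(round(u))].round(4))
# insert
hsv=cv2.cvtColor(p,cv2.COLOR_RGB2HSV); m=cv2.inRange(hsv,(100,150,80),(118,255,255)); m[:200]=0
k=max(cv2.findContours(m,0,2)[0],key=cv2.contourArea); r=cv2.minAreaRect(k); b=cv2.boxPoints(r); w=plane(i,E,b[:,0],b[:,1],.009)
print(w.round(3),w.mean(0),[np.linalg.norm(w[j]-w[j-1]).round(3) for j in range(4)],[np.degrees(np.arctan2(*(w[j]-w[j-1])[1::-1])).round(1) for j in range(4)])
# bottles: two-view via cap dark? use depth top
s=X[...,2]; mm=((s>.135)&(s<.16)).astype(np.uint8); nn,l,st,cc=cv2.connectedComponentsWithStats(mm)
for j in range(1,nn):
    if st[j,4]>10: print(cc[j].round(1),st[j,4],np.nanmedian(X[l==j],0).round(4), plane(i,E,*cc[j],.145).round(4))
E
```

```text
chest corners FL FR BL BR [[0.5167, 0.4537], [0.664, 0.1785], [0.6801, 0.545], [0.8328, 0.2654]]
0.312
0.319
0.187
0.19
yaw front 28.157787011938655
L [0.50695 0.36175 0.0635 ] 0.07232606722337391 27.59250912052658
R [0.54245 0.1997  0.0635 ] 0.07406247362868729 28.64133023383632
barL [0.5075 0.3619 0.0619]
barR [0.5412 0.2003 0.0624]
top [0.6058 0.4065 0.0865]
floor [ 0.5625  0.5262 -0.004 ]
fr [0.5408 0.3791 0.0685]
[[0.442 0.232 0.009]
 [0.518 0.116 0.009]
 [0.423 0.055 0.009]
 [0.348 0.171 0.009]] [0.43238845 0.14359372 0.009     ] [np.float64(0.112), np.float64(0.14), np.float64(0.113), np.float64(0.138)] [np.float64(33.2), np.float64(-56.8), np.float64(-147.5), np.float64(122.9)]
[139.7   2.5] 93 [0.9238 0.706  0.1447] [0.9233 0.7056 0.145 ]
[419.1  77.6] 597 [0.7686 0.1355 0.1476] [0.7697 0.1349 0.145 ]
[359.5 132.9] 55 [0.655  0.2541 0.1431] [0.6547 0.2549 0.145 ]
[628.4 131.1] 17 [ 0.6632 -0.279   0.1475] [ 0.6638 -0.2807  0.145 ]
[540.8 153. ] 204 [ 0.6144 -0.0982  0.1478] [ 0.6174 -0.1043  0.145 ]
[339.2 144.2] 55 [0.6316 0.2954 0.1428] [0.6313 0.2951 0.145 ]
[450.1 166.3] 102 [0.5847 0.0855 0.1478] [0.5889 0.076  0.145 ]
[308.2 158.9] 50 [0.6013 0.3566 0.1428] [0.601  0.3562 0.145 ]
[ 11.2 326.7] 1563 [0.2696 0.9143 0.1508] [0.2711 0.9167 0.145 ]
```

```bash
python3 - <<'E'
from h import *
for n in('scene','top'):
    p,d,i,E=grab(n); X=cloud(d,i,E).reshape(-1,3)
    X=X[~np.isnan(X[:,0])]; M=X[(X[:,2]>.1)&(X[:,2]<.45)&(X[:,0]>.3)&(X[:,1]<.24)]
    for y in np.arange(-.4,.24,.04):
        a=M[abs(M[:,1]-y)<.01]
        if len(a): print(n,y.round(2),len(a),np.percentile(a[:,0],[0,2,50]).round(3),np.percentile(a[:,2],[2,98]).round(2))
tool([.400,-.1,.22],[180,0,28]); tool([.503,.179,.20],[180,0,28])
E
```

```text
scene -0.4 171 [0.698 0.698 0.702] [0.11 0.34]
scene -0.36 194 [0.684 0.685 0.689] [0.11 0.35]
scene -0.32 227 [0.672 0.672 0.675] [0.11 0.35]
scene -0.28 258 [0.659 0.66  0.663] [0.11 0.36]
scene -0.24 287 [0.647 0.648 0.651] [0.11 0.37]
scene -0.2 371 [0.63  0.631 0.639] [0.11 0.37]
scene -0.16 379 [0.625 0.626 0.629] [0.11 0.38]
scene -0.12 424 [0.616 0.616 0.619] [0.11 0.38]
scene -0.08 473 [0.606 0.607 0.61 ] [0.11 0.39]
scene -0.04 541 [0.597 0.598 0.601] [0.11 0.4 ]
scene -0.0 614 [0.59  0.59  0.593] [0.11 0.4 ]
scene 0.04 690 [0.581 0.582 0.585] [0.11 0.41]
scene 0.08 2303 [0.574 0.576 0.587] [0.11 0.41]
scene 0.12 3292 [0.657 0.671 0.708] [0.11 0.39]
scene 0.16 2351 [0.81  0.821 0.858] [0.11 0.37]
scene 0.2 2057 [0.961 0.972 1.017] [0.11 0.35]
top -0.32 8 [0.673 0.673 0.675] [0.1  0.13]
top -0.28 30 [0.661 0.661 0.663] [0.11 0.18]
top -0.24 54 [0.649 0.649 0.651] [0.1  0.22]
top -0.2 136 [0.63  0.631 0.639] [0.11 0.31]
top -0.16 176 [0.627 0.627 0.629] [0.11 0.36]
top -0.12 278 [0.617 0.617 0.62 ] [0.11 0.42]
top -0.08 342 [0.608 0.608 0.61 ] [0.12 0.45]
top -0.04 373 [0.599 0.599 0.601] [0.11 0.45]
top -0.0 379 [0.591 0.591 0.593] [0.11 0.45]
top 0.04 373 [0.583 0.583 0.585] [0.11 0.45]
top 0.08 1611 [0.575 0.576 0.592] [0.11 0.45]
top 0.12 3196 [0.669 0.673 0.709] [0.11 0.44]
top 0.16 1141 [0.816 0.822 0.85 ] [0.11 0.32]
tool d [ 0.3135 -0.2822 -0.0014] rv [-0.02 -0.01 -1.54] dist 0.422
tool d [ 0.53   -0.486   0.0187] rv [-0.02 -0.01 -1.54] dist 0.719
```

Emit:
shift_gripper(
  steps="0,0.29,-0.26,0,0,0,16.5;0,0.29,-0.26,0,0,0,16.5;0,0.29,-0.26,0,0,0,16.5;0,0.29,-0.26,0,0,0,16.5;0,0.29,-0.26,0,0,0,16.5;0,0.29,-0.26,0,0,0,16.5;0,0.29,-0.26,0,0,0,16.5;0,0.29,-0.26,0,0,0,16.5;0,0.29,-0.26,0,0,0,16.5;0,0.29,-0.26,0,0,0,16.5",
)

```text
clock: 1.18
ee_pos: [0.3895, -0.1258, 0.2189]
tcp_rot: [-179.9, -0.1, 10.1]
wrist_force: [-0.6, -1.4, -0.7]
opening: 0.331
grip_force: 0.0
```

```bash
python3 -c "
from h import *
tool([.500,.200,.2],[180,0,10])"
```

```text
tool d [ 0.166  -0.3013  0.0196] rv [-0.08 -0.08  0.13] dist 0.345
```

Emit:
shift_gripper(
  steps="0,0.166,-0.30,0.02,0,0,0;0,0.166,-0.30,0.02,0,0,0;0,0.166,-0.30,0.02,0,0,0;0,0.166,-0.30,0.02,0,0,0;0,0.166,-0.30,0.02,0,0,0;0,0.166,-0.30,0.02,0,0,0;0,0.166,-0.30,0.02,0,0,0;0,0.166,-0.30,0.02,0,0,0;0,0.166,-0.30,0.02,0,0,0;0,0.166,-0.30,0.02,0,0,0",
)

```text
clock: 2.02
ee_pos: [0.5006, 0.1965, 0.198]
tcp_rot: [-180.0, 0.0, 10.2]
wrist_force: [-0.0, -0.7, 0.3]
opening: 0.006
grip_force: 0.0
```

```bash
python3 -c "
from h import *
tool([.500,.200,.048],[180,0,10])
p,d,i,E=grab('wrist'); cv2.imwrite('pics/w1.png',p[:,:,::-1])"
```

```text
tool d [ 1.0e-04 -3.5e-03  1.5e-01] rv [-0.03  0.03  0.2 ] dist 0.15
```

View pics/w1.png

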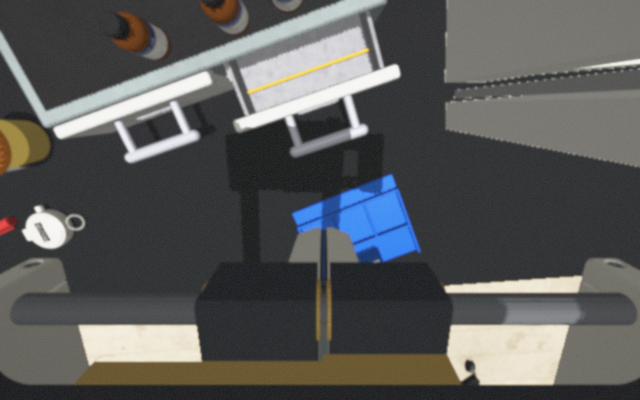

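The wrist view shows the right bar from (294,152) to (366,131) and the left bar from (128,158) to (198,136). The closed fingers end at about (323,230), in front of the right bar.

```bash
python3 - <<'E'
from h import *
p,d,i,E=grab('wrist'); pt,dt,it,Et=grab('top')
for nm,w,t in(('R',[(294,152),(366,131)],[(377,366),(450,327)]),('L',[(128,158),(198,136)],[(194,403),(267,366)])):
    q=[]
    for a,b in zip(w,t):
        q.append(two([ray(i,E,*a),ray(it,Et,*tc(*b))]))
    q=np.array(q); print(nm,q.round(4).tolist(),q.mean(0).round(4)); 
    print(' wrist plane',plane(i,E,[w[0][0],w[1][0]],[w[0][1],w[1][1]],.0635).mean(0).round(4))
tool([.500,.200,.046],[180,0,10])
E
```

```text
R [[0.5258, 0.2299, 0.0489], [0.5603, 0.1645, 0.0631]] [0.543  0.1972 0.056 ]
 wrist plane [0.5439 0.195  0.0635]
L [[0.4908, 0.3943, 0.0566], [0.5248, 0.3292, 0.0479]] [0.5078 0.3617 0.0523]
 wrist plane [0.5097 0.3564 0.0635]
tool d [ 0.0014 -0.0072  0.1525] rv [ 0.04  0.05 -0.05] dist 0.153
```

Emit:
shift_gripper(
  steps="0,0,-0.004,0.15,0,0,0;0,0,-0.004,0.15,0,0,0;0,0,-0.004,0.15,0,0,0;0,0,-0.004,0.15,0,0,0;0,0,-0.004,0.15,0,0,0",
)

```text
clock: 2.58
ee_pos: [0.4952, 0.195, 0.0439]
tcp_rot: [180.0, 0.6, 9.8]
wrist_force: [-1.1, -0.9, 0.2]
opening: 0.008
grip_force: 0.0
```

Emit:
shift_gripper(
  steps="0,0.012,-0.004,0,0,0,0;0,0.024,-0.008,0,0,0,0;0,0.036,-0.012,0,0,0,0;0,0.046,-0.015,0,0,0,0;0,0.056,-0.018,0,0,0,0;0,0.060,-0.0195,0,0,0,0;0,0.064,-0.021,0,0,0,0;0,0.064,-0.021,0,0,0,0",
)

```text
clock: 3.25
ee_pos: [0.5606, 0.2288, 0.0502]
tcp_rot: [180.0, -0.1, 9.9]
wrist_force: [-1.3, -1.1, 1.0]
opening: 0.007
grip_force: 0.5
```

Emit:
shift_gripper(
  steps="0,0.003,-0.001,0,0,0,0;0,0.006,-0.002,0,0,0,0;0,0.008,-0.0025,0,0,0,0;0,0.008,-0.0025,0,0,0,0",
)

```text
clock: 3.58
ee_pos: [0.5627, 0.2306, 0.0494]
tcp_rot: [179.8, 0.5, 10.0]
wrist_force: [-13.0, -12.1, 15.0]
opening: 0.004
grip_force: 9.4
```

```bash
python3 - <<'E'
from h import *
p,d,i,E=grab('scene'); cv2.imwrite('pics/s1.png',cv2.resize(p[110:260,200:470,::-1],None,fx=2.9,fy=2.9,interpolation=cv2.INTER_CUBIC))
E
```

```text
(no output)
```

View pics/s1.png

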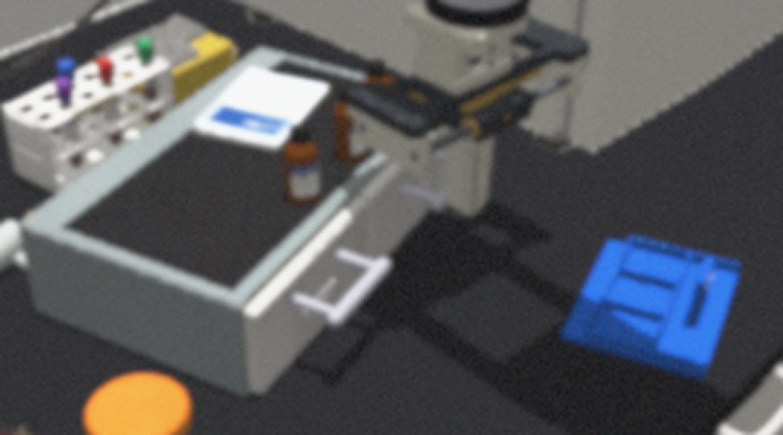

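The right drawer now looks flush with the chest and the push meets about 18 N, so it is shut. The left bar is free at (355,290) in the crop.

Emit:
shift_gripper(
  steps="0,-0.03,0.01,0,0,0,0;0,-0.03,0.01,-0.04,0,0,-6;0,-0.03,0.01,-0.08,0,0,-12;0,-0.03,0.01,-0.12,0,0,-18;0,-0.03,0.01,-0.15,0,0,-18;0,-0.03,0.01,-0.15,0,0,-18",
)

```text
clock: 4.13
ee_pos: [0.5429, 0.2193, 0.2069]
tcp_rot: [179.8, -0.8, 28.0]
wrist_force: [0.8, 0.8, -0.3]
opening: 0.003
grip_force: 0.0
```

```bash
python3 -c "
from h import *
tool([.5246,.3715,.2],[180,0,28])"
```

```text
tool d [ 0.0552 -0.143   0.0072] rv [ 0.22 -0.81 -0.03] dist 0.153
```

Emit:
shift_gripper(
  steps="0,0.055,-0.143,0,0,0,0;0,0.055,-0.143,0,0,0,0;0,0.055,-0.143,0,0,0,0;0,0.055,-0.143,0,0,0,0;0,0.055,-0.143,0,0,0,0;0,0.055,-0.143,0,0,0,0",
)

```text
clock: 4.63
ee_pos: [0.5196, 0.3719, 0.1981]
tcp_rot: [-180.0, 0.0, 28.1]
wrist_force: [0.3, -0.4, 0.7]
opening: 0.004
grip_force: 0.0
```

```bash
python3 -c "
from h import *
tool([.5246,.3715,.05],[180,0,28])
p,d,i,E=grab('wrist'); cv2.imwrite('pics/w2.png',p[:,:,::-1])"
```

```text
tool d [0.0042 0.0027 0.1481] rv [-0.01  0.01  0.12] dist 0.148
```

View pics/w2.png

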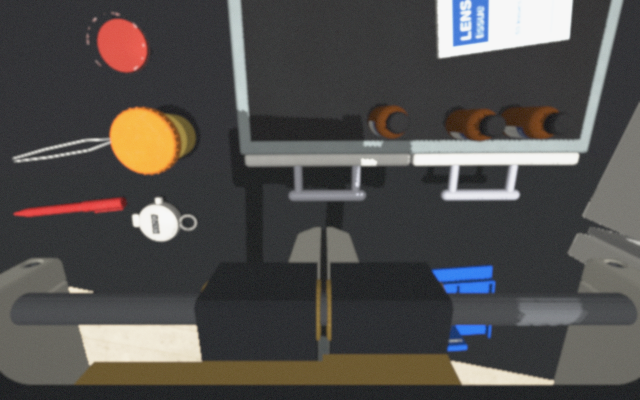

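The wrist view shows both drawers shut. The left bar runs from (290,195) to (366,196), and its drawer front is at row 155–165. The bar is parallel to the tool axes.

```bash
python3 - <<'E'
from h import *
p,d,i,E=grab('wrist'); X=cloud(d,i,E)
yaw=np.radians(28.1); ex=np.array([np.cos(yaw),np.sin(yaw),0]);ey=np.array([-np.sin(yaw),np.cos(yaw),0])
q=plane(i,E,[290,366,440,520],[195,196,195,196],.0635); print(q.round(4)); print((q@ex).round(4),(q@ey).round(4))
f=plane(i,E,[250,405,420,575],[154,154,153,153],.079); print('front mid',(f@ex).round(4))
c=plane(i,E,[245,584],[153,151],.084); print((c@ex).round(4),(c@ey).round(4))
print('bar depth',[X[r,327].round(4).tolist() for r in (193,195,197)], 'tcp',robot.state()['ee_pos']@ex)
E
```

```text
[[0.4938 0.3946 0.0635]
 [0.5297 0.3247 0.0635]
 [0.5666 0.2576 0.0635]
 [0.6045 0.1839 0.0635]]
[0.6214 0.6202 0.6211 0.6199] [ 0.1155  0.0369 -0.0396 -0.1225]
front mid [0.6665 0.6662 0.6671 0.6668]
[0.6682 0.6694] [ 0.1535 -0.16  ]
bar depth [[0.5137, 0.3619, 0.0639], [0.5121, 0.3611, 0.0651], [0.5101, 0.36, 0.0646]] tcp 0.6331532703520104
```

Emit:
shift_gripper(
  steps="0,0.007,0.001,0.04,0,0,0;0,0.007,0.001,0.08,0,0,0;0,0.007,0.001,0.12,0,0,0;0,0.007,0.001,0.15,0,0,0;0,0.007,0.001,0.15,0,0,0;0,0.007,0.001,0.15,0,0,0",
)

```text
clock: 5.23
ee_pos: [0.5265, 0.3709, 0.0475]
tcp_rot: [-180.0, 0.2, 27.8]
wrist_force: [-0.3, 0.8, 0.5]
opening: 0.001
grip_force: 0.0
```

```bash
python3 -c "
from h import *
s=robot.state();print(s['ee_pos']@np.array([.8821,.471,0]))"
```

```text
0.6391017877974372
```

Emit:
shift_gripper(
  steps="0,-0.015,0,0,0,0,0;0,-0.033,0,0,0,0,0;0,-0.051,0,0,0,0,0;0,-0.069,0,0,0,0,0;0,-0.087,0,0,0,0,0;0,-0.105,0,0,0,0,0;0,-0.123,0,0,0,0,0;0,-0.138,0,0,0,0,0;0,-0.146,0,0,0,0,0;0,-0.146,0,0,0,0,0",
)

```text
clock: 6.07
ee_pos: [0.3988, 0.3043, 0.0514]
tcp_rot: [180.0, -0.2, 27.9]
wrist_force: [0.2, 0.2, -0.0]
opening: 0.006
grip_force: 0.0
```

Emit:
shift_gripper(
  steps="0,-0.004,0,0,0,0,0;0,-0.008,0,0,0,0,0;0,-0.010,0,0,0,0,0;0,-0.010,0,0,0,0,0",
)

```text
clock: 6.4
ee_pos: [0.3921, 0.3009, 0.0499]
tcp_rot: [180.0, -0.4, 27.9]
wrist_force: [5.8, 2.6, 4.0]
opening: 0.009
grip_force: 2.8
```

Emit:
shift_gripper(
  steps="0,-0.003,0,0,0,0,0;0,-0.006,0,0,0,0,0;0,-0.006,0,0,0,0,0",
)

```text
clock: 6.65
ee_pos: [0.3919, 0.3008, 0.0503]
tcp_rot: [-180.0, -1.0, 27.9]
wrist_force: [16.9, 11.2, -11.5]
opening: 0.006
grip_force: 10.0
```

Emit:
shift_gripper(
  steps="0,0.012,0,0,0,0,0;0,0.012,0,-0.04,0,0,0;0,0.012,0,-0.08,0,0,0;0,0.012,0,-0.12,0,0,0;0,0.012,0,-0.16,0,0,0;0,0.012,0,-0.2,0,0,0;0,0.012,0,-0.2,0,0,0",
)

```text
clock: 7.23
ee_pos: [0.3977, 0.3042, 0.2565]
tcp_rot: [180.0, -0.7, 28.0]
wrist_force: [1.1, 0.9, 0.3]
opening: 0.006
grip_force: 0.0
```

```bash
python3 - <<'E'
from h import *
p,d,i,E=grab('wrist'); cv2.imwrite('pics/w3.png',p[:,:,::-1])
p,d,i,E=grab('top'); cv2.imwrite('pics/t3.png',cv2.resize(p[50:290,210:450,::-1],None,fx=2.4,fy=2.4,interpolation=cv2.INTER_CUBIC))
E
```

```text
(no output)
```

View pics/w3.png

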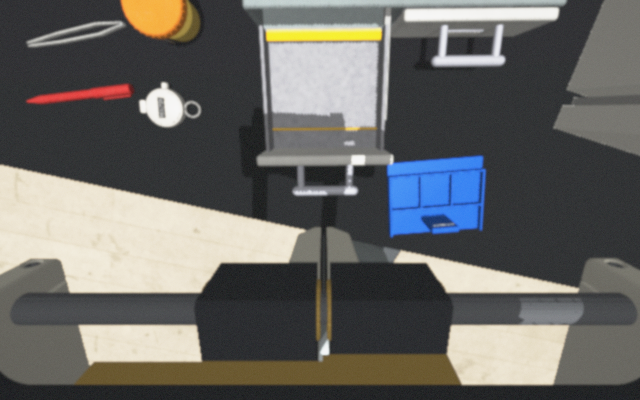

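The wrist view shows the left drawer fully open, with the yellow lip at (270–382, 28–41) and the ridge at row 129. The insert is at (388–484, 157–235), turned about 4° relative to the drawer.

```bash
python3 - <<'E'
from h import *
yaw=np.radians(28.1); F=np.array([[np.cos(yaw),np.sin(yaw),0],[-np.sin(yaw),np.cos(yaw),0],[0,0,1]])
for n in('wrist','top'):
    p,d,i,E=grab(n); X=cloud(d,i,E); hsv=cv2.cvtColor(p,cv2.COLOR_RGB2HSV)
    m=cv2.inRange(hsv,(22,150,120),(34,255,255))
    nn,l,st,c=cv2.connectedComponentsWithStats(m)
    for j in range(1,nn):
        if st[j,4]<25: continue
        q=X[l==j]
        if not .3<np.nanmedian(q[:,0])<.62: continue
        k=(l==j).astype(np.uint8); b=cv2.boxPoints(cv2.minAreaRect(cv2.findContours(k,0,2)[0][0]))
        w=plane(i,E,b[:,0],b[:,1],.024)@F.T
        e=np.arctan2(*(plane(i,E,b[:,0],b[:,1],.024)[[0,1]][0]-plane(i,E,b[:,0],b[:,1],.024)[[0,1]][1])[1::-1])
        print(n,st[j],'z',np.nanmedian(q[:,2]).round(4),'depth mid',(np.nanmedian(q,0)@F.T).round(4),'rect ex',np.sort(w[:,0]).round(4),'ey',np.sort(w[:,1]).round(4),np.degrees(e).round(1))
    m=cv2.inRange(hsv,(100,150,60),(120,255,255)); 
    if n=='top': m[:200]=0
    k=max(cv2.findContours(m,0,2)[0],key=cv2.contourArea); b=cv2.boxPoints(cv2.minAreaRect(k)); w=plane(i,E,b[:,0],b[:,1],.007)
    print(n,'insert',w.mean(0).round(4),[np.linalg.norm(w[j]-w[j-1]).round(3) for j in range(4)],[np.degrees(np.arctan2(*(w[j]-w[j-1])[1::-1])).round(1) for j in range(4)])
tool([.404,.125,.25],[180,0,121])
E
```

```text
wrist [ 264   25  120   10 1130] z 0.0243 depth mid [0.6537 0.0822 0.0243] rect ex [0.6484 0.6488 0.6578 0.6583] ey [0.0101 0.0105 0.1484 0.149 ] 117.9
wrist insert [0.4333 0.1388 0.007 ] [np.float64(0.115), np.float64(0.137), np.float64(0.115), np.float64(0.147)] [np.float64(34.7), np.float64(-58.5), np.float64(-140.1), np.float64(121.8)]
top [271 182  56  31 247] z 0.0234 depth mid [0.6548 0.0802 0.0234] rect ex [0.6486 0.6504 0.6583 0.6602] ey [0.0135 0.0136 0.1489 0.1491] 118.9
top insert [0.4536 0.1101 0.007 ] [np.float64(0.112), np.float64(0.061), np.float64(0.112), np.float64(0.06)] [np.float64(33.0), np.float64(-56.6), np.float64(-147.3), np.float64(123.1)]
tool d [-0.0737  0.1613 -0.0027] rv [ -0.17   0.14 -93.04] dist 0.177
```

Emit:
shift_gripper(
  steps="0.4,-0.074,0.161,0,0,0,-60;0.4,-0.074,0.161,0,0,0,-60;0.4,-0.074,0.161,0,0,0,-60;0.4,-0.074,0.161,0,0,0,-60;0.4,-0.074,0.161,0,0,0,-60;0.4,-0.074,0.161,0,0,0,-60;0.4,-0.074,0.161,0,0,0,-60;0.4,-0.074,0.161,0,0,0,-60;0.4,-0.074,0.161,0,0,0,-60",
)

```text
clock: 8.18
ee_pos: [0.4033, 0.125, 0.2464]
tcp_rot: [-179.7, 0.0, 87.5]
wrist_force: [-0.6, 0.2, 0.3]
opening: 0.398
grip_force: 0.0
```

Emit:
shift_gripper(
  steps="0.4,0,0,0,0,0,-33;0.4,0,0,0,0,0,-33;0.4,0,0,0,0,0,-33;0.4,0,0,0,0,0,-33;0.4,0,0,0,0,0,-33;0.4,0,0,0,0,0,-33",
)

```text
clock: 8.68
ee_pos: [0.4033, 0.1255, 0.2465]
tcp_rot: [-179.7, -0.1, 120.3]
wrist_force: [0.1, 0.6, 0.0]
opening: 0.4
grip_force: 0.0
```

```bash
python3 - <<'E'
from h import *
p,d,i,E=grab('wrist'); X=cloud(d,i,E); hsv=cv2.cvtColor(p,cv2.COLOR_RGB2HSV); cv2.imwrite('pics/w4.png',p[:,:,::-1])
m=cv2.inRange(hsv,(100,150,60),(120,255,255))
t=(m>0)&(X[...,2]>.035)&(X[...,2]<.06); q=X[t]; print('tab',t.sum(),q.mean(0).round(4),np.percentile(q[:,2],[5,50,95]).round(4),cv2.minAreaRect((q[:,:2]*1000).astype(np.float32)))
a=(m>0)&(X[...,2]<.03)&(X[...,2]>-.01); r=cv2.minAreaRect((X[a][:,:2]*1000).astype(np.float32)); print('plate',r)
E
```

```text
tab 167 [0.4034 0.125  0.0485] [0.0415 0.0492 0.0505] ((403.9623718261719, 124.30135345458984), (7.936161518096924, 34.86631774902344), 32.883331298828125)
plate ((434.773681640625, 139.15997314453125), (110.90081787109375, 139.9805908203125), 32.606807708740234)
```

View pics/w4.png

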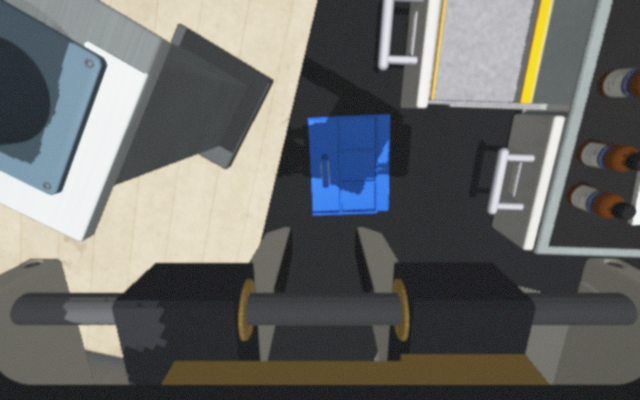

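The wrist view shows the insert at (307–391, 115–216), with the tab at (325,170) on the side nearest the robot. The depth puts the tab top at 49 mm, which matches the text.

```bash
python3 -c "
from h import *
tool([.404,.1248,.02],[180,0,122.9])"
```

```text
tool d [-0.0013  0.0009  0.2268] rv [-0.22 -0.12 -2.79] dist 0.227
```

Emit:
shift_gripper(
  steps="0.4,0.001,0.001,0.04,0,0,-2.6;0.4,0.001,0.001,0.08,0,0,-2.6;0.4,0.001,0.001,0.12,0,0,-2.6;0.4,0.001,0.001,0.16,0,0,-2.6;0.4,0.001,0.001,0.2,0,0,-2.6;0.4,0.001,0.001,0.226,0,0,-2.6;0.4,0.001,0.001,0.226,0,0,-2.6",
)

```text
clock: 9.32
ee_pos: [0.3995, 0.1266, 0.0175]
tcp_rot: [-179.4, -0.4, 122.6]
wrist_force: [-0.8, -1.2, -0.2]
opening: 0.403
grip_force: 0.0
```

```bash
python3 -c "
from h import *
tool([.404,.1248,.02],[180,0,122.9])"
```

```text
tool d [-0.0039  0.0028 -0.0025] rv [-0.61 -0.36 -0.26] dist 0.005
```

Emit:
shift_gripper(
  steps="0.4,-0.003,0.003,-0.002,0,0,0;0.4,-0.003,0.003,-0.002,0,0,0;0,-0.003,0.003,-0.002,0,0,0;0,-0.003,0.003,-0.002,0,0,0;0,-0.003,0.003,-0.002,0,0,0;0,-0.003,0.003,-0.002,0,0,0;0,-0.003,0.003,-0.002,0,0,0",
)

```text
clock: 9.9
ee_pos: [0.4091, 0.126, 0.0252]
tcp_rot: [180.0, 0.0, 122.8]
wrist_force: [-0.8, -0.5, 1.3]
opening: 0.09
grip_force: 0.6
```

Emit:
shift_gripper(
  steps="0,0,0,0,0,0,0;0,0,0,0,0,0,0;0,0,0,0,0,0,0",
)

```text
clock: 10.15
ee_pos: [0.4091, 0.126, 0.0252]
tcp_rot: [180.0, 0.0, 122.8]
wrist_force: [-2.5, -0.8, 7.5]
opening: 0.085
grip_force: 30.0
```

Emit:
shift_gripper(
  steps="0,0,0,-0.03,0,0,0;0,0,0,-0.06,0,0,0;0,0,0,-0.09,0,0,0;0,0,0,-0.12,0,0,0;0,0,0,-0.15,0,0,0;0,0,0,-0.15,0,0,0;0,0,0,-0.15,0,0,0",
)

```text
clock: 10.73
ee_pos: [0.4102, 0.1261, 0.176]
tcp_rot: [179.8, 0.1, 122.8]
wrist_force: [0.8, 0.9, -1.3]
opening: 0.082
grip_force: 30.0
```

```bash
cat > ins.py <<'E'
from h import *
p,d,i,E=grab('wrist'); s=robot.state(); M=R.from_euler('xyz',s['tcp_rot'],degrees=True).as_matrix()
X=cloud(d,i,np.eye(4)); H=i['hand_eye']; T=X@H[:3,:3].T+H[:3,3]   # tool coords
hsv=cv2.cvtColor(p,cv2.COLOR_RGB2HSV); m=cv2.inRange(hsv,(100,150,40),(122,255,255))
m=cv2.morphologyEx(m,cv2.MORPH_OPEN,np.ones((3,3),np.uint8))
q=T[(m>0)&~np.isnan(T[...,0])]
print('n',len(q),'tool ext x',np.percentile(q[:,0],[0.5,99.5]).round(4),'y',np.percentile(q[:,1],[.5,99.5]).round(4),'z',np.percentile(q[:,2],[2,20,50,80,98]).round(4))
f=q[q[:,2]>np.percentile(q[:,2],10)]; c=f.mean(0); n=np.linalg.svd(f-c,full_matrices=False)[2][2]; print('plane centroid',c.round(4),'normal',(n*np.sign(n[2])).round(3))
cn=max(cv2.findContours(m,0,2)[0],key=cv2.contourArea)
b=cv2.boxPoints(cv2.minAreaRect(cn)); print('box px',b.round(1).tolist())
cv2.imwrite('pics/ins_%d.png'%(s['clock']*10),p[:,:,::-1])
E
python3 ins.py; ls pics
```

```text
n 21969 tool ext x [-0.0328  0.0667] y [-0.0202  0.0857] z [-0.0245  0.0146  0.0194  0.0201  0.021 ]
plane centroid [0.0273 0.0362 0.0194] normal [0.023 0.028 0.999]
box px [[288.0, 123.0], [468.0, 123.0], [468.0, 293.0], [288.0, 293.0]]
ins_107.png
s1.png
scene0.png
scenec.png
t3.png
top0.png
topc.png
w1.png
w2.png
w3.png
w4.png
```

```bash
python3 -c "
from h import *
tool([.4522,.3314,.14],[180,0,118.1])"
```

```text
tool d [0.1491 0.1476 0.0345] rv [0.02 0.01 4.71] dist 0.213
```

View pics/ins_107.png

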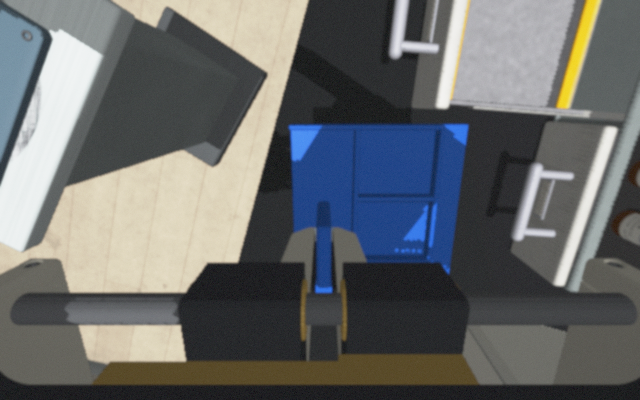

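The insert hangs square in the fingers: its +y edge runs along row 125 from (290,125) to (468,125), and the tab is gripped at about (324,245).

Emit:
shift_gripper(
  steps="0,0.03,0.03,0,0,0,1;0,0.06,0.06,0,0,0,2;0,0.09,0.09,0.01,0,0,3;0,0.12,0.12,0.02,0,0,4;0,0.149,0.148,0.034,0,0,4.7;0,0.149,0.148,0.034,0,0,4.7;0,0.149,0.148,0.034,0,0,4.7;0,0.149,0.148,0.034,0,0,4.7",
)

```text
clock: 11.45
ee_pos: [0.4513, 0.3306, 0.1384]
tcp_rot: [-179.7, 0.0, 118.2]
wrist_force: [-0.0, -0.9, -1.0]
opening: 0.088
grip_force: 30.0
```

```bash
python3 ins.py; python3 - <<'E'
from h import *
tool([.4522,.3314,.0455],[180,0,118.1])
import glob
p,d,i,E=grab('wrist'); X=cloud(d,i,E); hsv=cv2.cvtColor(p,cv2.COLOR_RGB2HSV)
F=np.array([[.8821,.471,0],[-.471,.8821,0],[0,0,1]])
m=cv2.inRange(hsv,(22,150,120),(34,255,255)); nn,l,st,c=cv2.connectedComponentsWithStats(m)
for j in range(1,nn):
    if st[j,4]>40: 
        v,u=np.nonzero(l==j); w=plane(i,E,u,v,.024)@F.T; print(st[j],'ex',np.percentile(w[:,0],[1,50,99]).round(4),'ey',np.percentile(w[:,1],[.2,99.8]).round(4),np.nanmedian(X[l==j],0).round(4))
E
```

```text
n 21507 tool ext x [-0.0311  0.0662] y [-0.0194  0.0851] z [-0.0245  0.0152  0.0195  0.0201  0.0209]
plane centroid [0.027  0.0364 0.0187] normal [0.006 0.006 1.   ]
box px [[290.0, 125.0999984741211], [467.0, 123.9000015258789], [468.20001220703125, 292.0], [291.20001220703125, 293.20001220703125]]
tool d [0.001  0.0013 0.0939] rv [-0.19  0.02  0.01] dist 0.094
[430 115  12   9  96] ex [0.6493 0.6542 0.6591] ey [0.1399 0.1469] [0.5085 0.4346 0.0246]
```

```bash
ls pics|grep ins; python3 -c "
import cv2;p=cv2.imread('pics/ins_114.png');cv2.imwrite('pics/ic.png',cv2.resize(p[60:280,230:510],None,fx=2.7,fy=2.7,interpolation=cv2.INTER_CUBIC))"
```

```text
ins_107.png
ins_115.png[ WARN:0@0.008] global loadsave.cpp:275 findDecoder imread_('pics/ins_114.png'): can't open/read file: check file path/integrity
Traceback (most recent call last):
TypeError: 'NoneType' object is not subscriptable
```

```bash
python3 -c "
import cv2;p=cv2.imread('pics/ins_115.png');cv2.imwrite('pics/ic.png',cv2.resize(p[60:280,230:510],None,fx=2.7,fy=2.7,interpolation=cv2.INTER_CUBIC))"
```

```text
(no output)
```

View pics/ic.png

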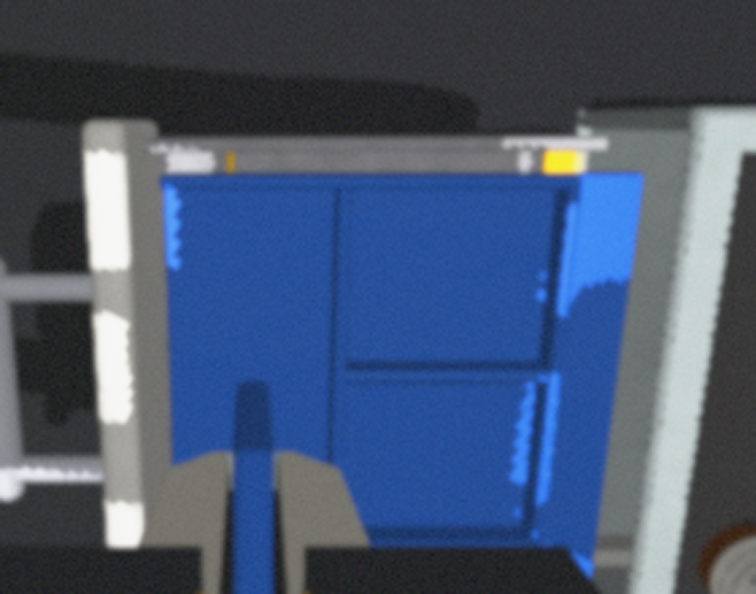

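The crop shows the drawer's +y side wall top at crop rows 135–147, the lip end at (562,160), and the insert's +y edge at row 173, parallel to the wall.

```bash
python3 - <<'E'
from h import *
i=eyes.camera_info('wrist');p,d,i,E=grab('wrist')
F=np.array([[.8821,.471,0],[-.471,.8821,0],[0,0,1]])
for y in(135,147):
  print('wall',(plane(i,E,[300,440],[60+y/2.7]*2,.045)@F.T).round(4).tolist())
s=robot.state(); print('tcp',(F@s['ee_pos']).round(4))
z=s['ee_pos'][2]-.0202
print('insert edge',(plane(i,E,[300,440],[60+173/2.7]*2,z)@F.T).round(4).tolist())
E
```

```text
wall [[0.5343, 0.1512, 0.045], [0.6504, 0.1511, 0.045]]
wall [[0.5342, 0.1477, 0.045], [0.6508, 0.1475, 0.045]]
tcp [0.5547 0.0778 0.1407]
insert edge [[0.5399, 0.1442, 0.1205], [0.6236, 0.1441, 0.1205]]
```

Emit:
shift_gripper(
  steps="0,0.0005,0.0005,0.0,4,0,0;0,0.0005,0.0005,0.01,7,0,0;0,0.0005,0.0005,0.03,7,0,0;0,0.0005,0.0005,0.05,7,0,0;0,0.0005,0.0005,0.07,7,0,0;0,0.0005,0.0005,0.08,7,0,0;0,0.0005,0.0005,0.088,7,0,0;0,0.0005,0.0005,0.092,7,0,0;0,0.0005,0.0005,0.092,7,0,0",
)

```text
clock: 12.35
ee_pos: [0.4531, 0.3317, 0.0487]
tcp_rot: [-173.0, 0.0, 118.1]
wrist_force: [-1.0, -0.3, -1.2]
opening: 0.083
grip_force: 30.0
```

```bash
python3 -c "
from h import *
F=np.array([[.8821,.471,0],[-.471,.8821,0],[0,0,1]]);print((F@robot.state()['ee_pos']).round(4))"
```

```text
[0.5559 0.0791 0.0487]
```

Emit:
shift_gripper(
  steps="0,-0.0005,0.0004,0.003,0,0,0;0,-0.0005,0.004,0.0025,0,0,0;0,-0.0005,0.008,0.002,0,0,0;0,-0.0005,0.012,0.0016,0,0,0;0,-0.0005,0.0165,0.001,0,0,0;0,-0.0005,0.0165,0.001,0,0,0",
)

```text
clock: 12.85
ee_pos: [0.4689, 0.34, 0.046]
tcp_rot: [-173.1, 0.0, 118.1]
wrist_force: [0.9, 0.2, -1.4]
opening: 0.084
grip_force: 30.0
```

```bash
python3 -c "
from h import *
F=np.array([[.8821,.471,0],[-.471,.8821,0],[0,0,1]]);print((F@robot.state()['ee_pos']).round(4))"
```

```text
[0.5738 0.079  0.046 ]
```

Emit:
shift_gripper(
  steps="0,-0.0005,-0.0004,0.003,-1.5,0,0;0,-0.0005,-0.0008,0.006,-3,0,0;0,-0.0005,-0.0013,0.009,-5,0,0;0,-0.0005,-0.0019,0.0125,-7,0,0;0,-0.0005,-0.0019,0.0125,-7,0,0",
)

```text
clock: 13.27
ee_pos: [0.4641, 0.3371, 0.0336]
tcp_rot: [179.9, 0.0, 118.1]
wrist_force: [-0.6, -0.7, -0.1]
opening: 0.079
grip_force: 30.0
```

```bash
python3 -c "
from h import *
F=np.array([[.8821,.471,0],[-.471,.8821,0],[0,0,1]]);print((F@robot.state()['ee_pos']).round(4))"; python3 ins.py
```

```text
[0.5682 0.0787 0.0336]
n 21105 tool ext x [-0.0291  0.0662] y [-0.0192  0.0835] z [-0.0244  0.0146  0.0194  0.0201  0.0209]
plane centroid [0.027  0.0354 0.0187] normal [0.007 0.008 1.   ]
box px [[290.0, 125.0], [463.0, 125.0], [463.0, 293.0], [290.0, 293.0]]
```

Emit:
shift_gripper(
  steps="0,0,0.0015,0,0,0,0;0,0,0.0015,0.001,0,0,0;0,0,0.0015,0.0015,0,0,0;0,0,0.0015,0.0015,0,0,0",
)

```text
clock: 13.65
ee_pos: [0.4672, 0.3385, 0.0332]
tcp_rot: [179.9, 0.0, 118.1]
wrist_force: [-2.4, -0.4, 7.1]
opening: 0.086
grip_force: 30.0
```

Emit:
shift_gripper(
  steps="0.25,0,0,0,0,0,0;0.25,0,0,0,0,0,0;0.25,0,0,0,0,0,0;0.25,0,0,-0.03,0,0,0;0.25,0,0,-0.07,0,0,0;0.25,0,0,-0.11,0,0,0;0.25,0,0,-0.15,0,0,0;0.25,0,0,-0.19,0,0,0;0.25,0,0,-0.19,0,0,0;0.25,0,0,-0.19,0,0,0",
)

```text
clock: 14.48
ee_pos: [0.4677, 0.3388, 0.2249]
tcp_rot: [179.6, 0.0, 118.1]
wrist_force: [-0.9, 0.1, -0.5]
opening: 0.252
grip_force: 0.0
```

```bash
python3 - <<'E'
from h import *
F=np.array([[.8821,.471,0],[-.471,.8821,0],[0,0,1]])
p,d,i,E=grab('wrist'); X=cloud(d,i,E)@F.T; hsv=cv2.cvtColor(p,cv2.COLOR_RGB2HSV); cv2.imwrite('pics/w5.png',p[:,:,::-1])
m=cv2.inRange(hsv,(100,150,40),(122,255,255))
for nm,lo,hi in(('tab',.045,.07),('plate',.004,.017),('wall',.017,.03)):
    q=X[(m>0)&(X[...,2]>lo)&(X[...,2]<hi)]; print(nm,len(q),np.median(q,0).round(4),'ex',np.percentile(q[:,0],[.5,99.5]).round(4),'ey',np.percentile(q[:,1],[.5,99.5]).round(4))
    if nm=='plate':
        A=np.c_[q[:,:2],np.ones(len(q))]; print('slope',np.linalg.lstsq(A,q[:,2],rcond=None)[0].round(4))
m=cv2.inRange(hsv,(22,150,120),(34,255,255)); v,u=np.nonzero(m); w=plane(i,E,u,v,.024)@F.T; w=w[(w[:,0]>.63)&(w[:,0]<.68)]; print('lip',len(w),np.percentile(w[:,0],[1,99]).round(4),np.percentile(w[:,1],[.5,99.5]).round(4))
E
```

```text
tab 202 [0.5709 0.0813 0.0571] ex [0.5664 0.5755] ey [0.0623 0.0975]
plate 6504 [0.6012 0.0844 0.0135] ex [0.5521 0.6485] ey [0.0109 0.1419]
slope [-0.0008 -0.0002  0.014 ]
wall 1134 [0.6076 0.0677 0.022 ] ex [0.5532 0.6409] ey [0.0135 0.1434]
lip 847 [0.6495 0.6597] [0.0116 0.2148]
```

View pics/w5.png

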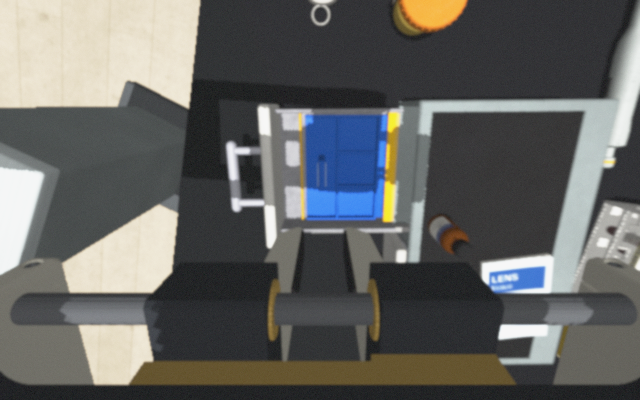

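The insert lies flat in the drawer at (305–385, 113–220), with its rear edge tucked under the lip at column 390 and the tab at (320,170). One bottle is visible at (445,232).

```bash
cat > bot.py <<'E'
from h import *
F=np.array([[.8821,.471,0],[-.471,.8821,0],[0,0,1]])
p,d,i,E=grab('wrist'); X=cloud(d,i,E)@F.T; s=robot.state(); print('tcp',(F@s['ee_pos']).round(4))
zz=X[...,2]; m=((zz>.139)&(zz<.152)&(X[...,0]>.6)&(X[...,0]<.78)).astype(np.uint8)
nn,l,st,c=cv2.connectedComponentsWithStats(m)
for j in range(1,nn):
    if st[j,4]>25:
        u,v=c[j]; print(c[j].round(1),st[j,4],'depth',np.nanmean(X[l==j],0).round(4),'plane',(F@plane(i,E,u,v,.145)).round(4),'ext',np.ptp(X[l==j],0).round(4))
E
python3 -c "
from h import *
tool(np.array([.697,.0,.26])@np.array([[.8821,.471,0],[-.471,.8821,0],[0,0,1]]),[180,0,118.1])"
```

```text
tool d [-0.0786  0.1264 -0.0374] rv [0.08 0.   0.  ] dist 0.153
```

Emit:
shift_gripper(
  steps="0.5,-0.02,0.03,-0.01,0,0,0;0.5,-0.04,0.06,-0.02,0,0,0;0.5,-0.06,0.09,-0.03,0,0,0;0.5,-0.08,0.126,-0.035,0,0,0;0.5,-0.08,0.126,-0.035,0,0,0;0.5,-0.08,0.126,-0.035,0,0,0",
)

```text
clock: 15.03
ee_pos: [0.616, 0.3255, 0.252]
tcp_rot: [-179.6, -0.1, 118.0]
wrist_force: [-0.7, -0.4, -0.0]
opening: 0.496
grip_force: 0.0
```

```bash
python3 bot.py
```

```text
tcp [ 0.6956 -0.0018  0.2529]
[327.5 155.3] 239 depth [0.6993 0.0306 0.1446] plane [0.6993 0.0307 0.145 ] ext [0.0155 0.0158 0.0075]
[325.2 225.1] 213 depth [ 0.6971 -0.0373  0.1445] plane [ 0.6971 -0.0371  0.145 ] ext [0.0147 0.0156 0.0077]
[327. 268.] 195 depth [ 0.6988 -0.0839  0.1443] plane [ 0.6988 -0.0835  0.145 ] ext [0.0143 0.0152 0.0079]
```

Emit:
shift_gripper(
  steps="0.5,0.0325,0.0035,0,0,0,0;0.5,0.0325,0.0035,0.03,0,0,0;0.5,0.0325,0.0035,0.06,0,0,0;0.5,0.0325,0.0035,0.09,0,0,0;0.5,0.0325,0.0035,0.12,0,0,0;0.5,0.0325,0.0035,0.145,0,0,0;0.5,0.0325,0.0035,0.150,0,0,0;0.5,0.0325,0.0035,0.150,0,0,0",
)

```text
clock: 15.75
ee_pos: [0.5995, 0.3567, 0.1043]
tcp_rot: [-179.6, -0.0, 118.2]
wrist_force: [0.1, 0.2, 0.1]
opening: 0.502
grip_force: 0.0
```

```bash
python3 -c "
from h import *
print(np.array([[.8821,.471,0],[-.471,.8821,0],[0,0,1]])@robot.state()['ee_pos'])"
```

```text
[0.69683891 0.03227404 0.10434096]
```

Emit:
shift_gripper(
  steps="0,0,0,0,0,0,0;0,0,0,0,0,0,0;0,0,0,0,0,0,0;0,0,0,0,0,0,0;0,0,0,0,0,0,0;0,0,0,0,0,0,0",
)

```text
clock: 16.25
ee_pos: [0.6036, 0.3574, 0.109]
tcp_rot: [179.8, 0.0, 118.1]
wrist_force: [-1.6, -0.9, 6.1]
opening: 0.262
grip_force: 29.8
```

```bash
python3 -c "
from h import *
print(np.array([[.8821,.471,0],[-.471,.8821,0],[0,0,1]])@robot.state()['ee_pos'])"
```

```text
[0.70081023 0.03098264 0.10897461]
```

Emit:
shift_gripper(
  steps="0,0,0,-0.03,0,0,0;0,0.01,-0.01,-0.045,0,0,0;0,0.03,-0.03,-0.045,0,0,0;0,0.05,-0.05,-0.045,0,0,0;0,0.07,-0.07,-0.04,0,0,0;0,0.0915,-0.086,-0.03,0,0,0;0,0.0915,-0.086,0,0,0,0;0,0.0915,-0.086,0.01,0,0,0;0,0.0915,-0.086,0.01,0,0,0",
)

```text
clock: 17.0
ee_pos: [0.4818, 0.3962, 0.094]
tcp_rot: [-179.7, 0.0, 118.1]
wrist_force: [0.0, -0.0, -0.7]
opening: 0.26
grip_force: 29.7
```

```bash
python3 bot.py
```

```text
tcp [0.6131 0.1221 0.0957]
[359.6 274.8] 358 depth [0.6269 0.13   0.1454] plane [0.627  0.1297 0.145 ] ext [0.0086 0.0137 0.0129]
```

Emit:
shift_gripper(
  steps="0,0.0005,0.002,0.02,0,0,0;0,0.0005,0.002,0.038,0,0,0;0,0.0005,0.002,0.048,0,0,0;0,0.0005,0.002,0.054,0,0,0;0,0.0005,0.002,0.054,0,0,0",
)

```text
clock: 17.47
ee_pos: [0.4855, 0.3981, 0.0422]
tcp_rot: [-179.9, 0.0, 118.1]
wrist_force: [-0.2, -0.0, -0.7]
opening: 0.261
grip_force: 29.7
```

```bash
python3 -c "
from h import *
print(np.array([[.8821,.471,0],[-.471,.8821,0],[0,0,1]])@robot.state()['ee_pos'])"
```

```text
[0.61579706 0.12245814 0.04221923]
```

Emit:
shift_gripper(
  steps="0,0,0,0.002,0,0,0;0,0,0,0.004,0,0,0;0,0,0,0.0045,0,0,0;0,0,0,0.0045,0,0,0",
)

```text
clock: 17.8
ee_pos: [0.4856, 0.3989, 0.0391]
tcp_rot: [179.9, -0.0, 118.1]
wrist_force: [0.2, -0.2, -1.5]
opening: 0.259
grip_force: 29.7
```

Emit:
shift_gripper(
  steps="0.45,0,0,0,0,0,0;0.45,0,0,0,0,0,0;0.45,0,0,0,0,0,0;0.45,0,0,-0.02,0,0,0;0.45,0,0,-0.05,0,0,0;0.45,0,0,-0.09,0,0,0;0.45,-0.06,0.04,-0.13,0,0,0;0.45,-0.10,0.08,-0.16,0,0,0;0.45,-0.125,0.082,-0.19,0,0,0;0.45,-0.125,0.082,-0.19,0,0,0",
)

```text
clock: 18.63
ee_pos: [0.6079, 0.3324, 0.2211]
tcp_rot: [180.0, -0.0, 118.1]
wrist_force: [0.7, 0.4, 0.7]
opening: 0.447
grip_force: 0.0
```

```bash
python3 bot.py
```

```text
tcp [ 6.978e-01 -3.000e-04  2.271e-01]
[328.8 248.4] 259 depth [ 0.697  -0.037   0.1443] plane [ 0.697  -0.0366  0.145 ] ext [0.0152 0.0155 0.0077]
[330.4 289. ] 72 depth [ 0.6987 -0.0794  0.1422] plane [ 0.6987 -0.0776  0.145 ] ext [0.014  0.0047 0.0065]
```

Next is b1 at (.697, −.037). From here that is dx −.037, dy −.001 and down by .119.

Emit:
shift_gripper(
  steps="0.45,-0.037,-0.001,0,0,0,0;0.45,-0.037,-0.001,0.03,0,0,0;0.45,-0.037,-0.001,0.06,0,0,0;0.45,-0.037,-0.001,0.09,0,0,0;0.45,-0.037,-0.001,0.115,0,0,0;0.45,-0.037,-0.001,0.122,0,0,0;0.45,-0.037,-0.001,0.122,0,0,0;0,-0.037,-0.001,0.122,0,0,0;0,-0.037,-0.001,0.122,0,0,0;0,-0.037,-0.001,0.122,0,0,0",
)

```text
clock: 19.52
ee_pos: [0.6251, 0.3005, 0.1004]
tcp_rot: [179.7, 0.0, 118.1]
wrist_force: [0.0, 0.4, 0.3]
opening: 0.285
grip_force: 0.1
```

Emit:
shift_gripper(
  steps="0,0,0,0,0,0,0;0,0,0,0,0,0,0;0,0,0,0,0,0,0",
)

```text
clock: 19.77
ee_pos: [0.625, 0.3005, 0.1001]
tcp_rot: [179.8, 0.0, 118.1]
wrist_force: [0.2, 0.1, 6.7]
opening: 0.25
grip_force: 29.9
```

```bash
python3 -c "
from h import *
print(np.array([[.8821,.471,0],[-.471,.8821,0],[0,0,1]])@robot.state()['ee_pos'])"
```

```text
[ 0.69285732 -0.02926733  0.10010576]
```

Emit:
shift_gripper(
  steps="0,0,0,0,0,0,0",
)

```text
clock: 19.85
ee_pos: [0.625, 0.3006, 0.1001]
tcp_rot: [179.8, 0.0, 118.1]
wrist_force: [0.0, 1.6, 5.6]
opening: 0.247
grip_force: 29.9
```

```bash
python3 - <<'E'
from h import *
s=robot.state(); print(np.array([[.8821,.471,0],[-.471,.8821,0],[0,0,1]])@s['ee_pos'],s['q'])
p,d,i,E=grab('wrist'); cv2.imwrite('pics/w6.png',p[180:400,200:460,::-1].repeat(2,0).repeat(2,1))
E
```

```text
[ 0.69289064 -0.02922843  0.10013423] [ 1.64830851e+01  3.42093392e+01  7.49516281e+01  1.66274731e-02
  7.05880148e+01 -1.16350124e+01]
```

View pics/w6.png

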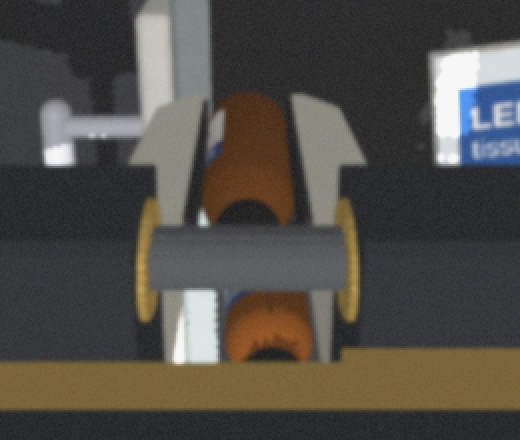

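```bash
python3 bot.py; python3 - <<'E'
from h import *
p,d,i,E=grab('wrist'); H=i['hand_eye']; T=cloud(d,i,np.eye(4))@H[:3,:3].T+H[:3,3]
hsv=cv2.cvtColor(p,cv2.COLOR_RGB2HSV); m=cv2.inRange(hsv,(3,120,30),(16,255,255)); m[330:]=0
nn,l,st,c=cv2.connectedComponentsWithStats(m)
for j in range(1,nn):
    if st[j,4]>100: q=T[l==j]; print(st[j],'tool med',np.nanmedian(q,0).round(4),'x',np.nanpercentile(q[:,0],[1,99]).round(4),'y',np.nanpercentile(q[:,1],[1,99]).round(4),'z',np.nanpercentile(q[:,2],[1,99]).round(4))
E
```

```text
tcp [ 0.6929 -0.0292  0.1001]
[288.  267.9] 404 depth [ 0.6763 -0.0222  0.145 ] plane [ 0.6763 -0.0223  0.145 ] ext [0.016  0.0166 0.013 ]
[359.1 267.8] 399 depth [ 0.7083 -0.0223  0.1451] plane [ 0.7083 -0.0223  0.145 ] ext [0.0161 0.0169 0.0128]
[323.6 287.4] 220 depth [ 0.6923 -0.0344  0.1419] plane [ 0.6923 -0.0324  0.145 ] ext [0.014  0.0058 0.0068]
[335.5 359.1] 40 depth [ 0.6985 -0.0784  0.1397] plane [ 0.6982 -0.0731  0.145 ] ext [0.0083 0.0022 0.0021]
[ 301  226   46   66 2019] tool med [-0.0008  0.0008 -0.0253] x [-0.0134  0.0036] y [-0.0114  0.0107] z [-0.0363  0.0108]
```

Emit:
shift_gripper(
  steps="0.45,0,0,0,0,0,0;0.45,0,0,0,0,0,0;0.45,0,0,0,0,0,0;0.45,-0.004,0,-0.003,0,0,0;0.45,-0.0085,0,-0.003,0,0,0;0.45,-0.0085,0,-0.003,0,0,0;0.45,-0.0085,0,-0.003,0,0,0",
)

```text
clock: 20.58
ee_pos: [0.6279, 0.2918, 0.1007]
tcp_rot: [-180.0, -0.0, 118.1]
wrist_force: [0.1, 0.0, 0.8]
opening: 0.447
grip_force: 0.0
```

```bash
python3 bot.py | head -1
```

```text
tcp [ 0.6913 -0.038   0.1006]
```

Emit:
shift_gripper(
  steps="0,0,0,0,0,0,0;0,0,0,0,0,0,0;0,0,0,0,0,0,0;0,0,0,0,0,0,0;0,0,0,0,0,0,0;0,0,0,0,0,0,0",
)

```text
clock: 21.13
ee_pos: [0.6276, 0.2925, 0.1008]
tcp_rot: [-180.0, -0.0, 118.1]
wrist_force: [-0.1, 0.4, -0.1]
opening: 0.258
grip_force: 30.0
```

```bash
python3 - <<'E'
from h import *
s=robot.state(); print(np.array([[.8821,.471,0],[-.471,.8821,0],[0,0,1]])@s['ee_pos'])
p,d,i,E=grab('wrist'); H=i['hand_eye']; T=cloud(d,i,np.eye(4))@H[:3,:3].T+H[:3,3]
hsv=cv2.cvtColor(p,cv2.COLOR_RGB2HSV); m=cv2.inRange(hsv,(3,120,30),(16,255,255)); m[330:]=0
nn,l,st,c=cv2.connectedComponentsWithStats(m)
for j in range(1,nn):
    if st[j,4]>100: q=T[l==j]; print(st[j],'tool med',np.nanmedian(q,0).round(4),'x',np.nanpercentile(q[:,0],[1,99]).round(4),'y',np.nanpercentile(q[:,1],[1,99]).round(4),'z',np.nanpercentile(q[:,2],[1,99]).round(4))
E
```

```text
[ 0.69137554 -0.03760446  0.10077157]
[ 300  214   47   63 1843] tool med [ 0.0087  0.0008 -0.0261] x [-0.0046  0.0124] y [-0.0119  0.0111] z [-0.036   0.0109]
[316 326  40   4 146] tool med [-0.039   0.0063 -0.0285] x [-0.0434 -0.0373] y [-0.0047  0.0167] z [-0.0305 -0.0228]
```

Emit:
shift_gripper(
  steps="0,0,0,-0.03,0,0,0;0,0.01,-0.01,-0.05,0,0,0;0,0.035,-0.03,-0.05,0,0,0;0,0.06,-0.05,-0.05,0,0,0;0,0.085,-0.065,-0.05,0,0,0;0,0.105,-0.076,-0.045,0,0,0;0,0.117,-0.076,-0.03,0,0,0;0,0.117,-0.076,-0.01,0,0,0;0,0.117,-0.076,0,0,0,0;0,0.117,-0.076,0,0,0,0",
)

```text
clock: 22.02
ee_pos: [0.5037, 0.359, 0.0981]
tcp_rot: [-179.7, -0.0, 118.1]
wrist_force: [-0.7, 0.5, -0.7]
opening: 0.258
grip_force: 30.0
```

```bash
python3 bot.py | head -1
```

```text
tcp [0.6145 0.0791 0.0995]
```

Emit:
shift_gripper(
  steps="0,0.0005,0.0005,0.02,0,0,0;0,0.0005,0.0005,0.04,0,0,0;0,0.0005,0.0005,0.056,0,0,0;0,0.0005,0.0005,0.065,0,0,0;0,0.0005,0.0005,0.065,0,0,0;0,0.0005,0.0005,0.065,0,0,0",
)

```text
clock: 22.57
ee_pos: [0.5064, 0.3603, 0.0363]
tcp_rot: [180.0, 0.0, 118.1]
wrist_force: [-0.2, -0.0, -0.2]
opening: 0.257
grip_force: 30.0
```

```bash
python3 bot.py | head -1
```

```text
tcp [0.6169 0.0794 0.037 ]
```

Emit:
shift_gripper(
  steps="0,0,-0.001,0.003,0,0,0;0,0,-0.001,0.0055,0,0,0;0,0,-0.001,0.0065,0,0,0;0,0,-0.001,0.0065,0,0,0",
)

```text
clock: 22.95
ee_pos: [0.505, 0.3601, 0.0297]
tcp_rot: [180.0, 0.0, 118.1]
wrist_force: [0.4, 0.7, 1.7]
opening: 0.262
grip_force: 30.0
```

Emit:
shift_gripper(
  steps="0.34,0,0,0,0,0,0;0.34,0,0,0,0,0,0;0.34,0,0,0,0,0,0;0.34,0,0,-0.02,0,0,0;0.34,0,0,-0.05,0,0,0;0.34,0,0,-0.09,0,0,0;0.45,-0.03,0.03,-0.13,0,0,0;0.45,-0.07,0.06,-0.16,0,0,0;0.45,-0.10,0.084,-0.20,0,0,0;0.45,-0.13,0.084,-0.20,0,0,0",
)

```text
clock: 23.78
ee_pos: [0.6237, 0.302, 0.2207]
tcp_rot: [179.8, -0.0, 118.2]
wrist_force: [0.8, 1.3, 0.3]
opening: 0.449
grip_force: 0.0
```

Emit:
shift_gripper(
  steps="0.45,0,0,0,0,0,0;0.45,0,0,0,0,0,0",
)

```text
clock: 23.95
ee_pos: [0.6244, 0.299, 0.2185]
tcp_rot: [179.8, 0.0, 117.9]
wrist_force: [-0.3, 0.5, 0.1]
opening: 0.45
grip_force: 0.0
```

```bash
python3 bot.py
```

```text
tcp [ 0.6904 -0.0287  0.2171]
[332.2 259.9] 256 depth [ 0.6989 -0.0842  0.1444] plane [ 0.6988 -0.0838  0.145 ] ext [0.0151 0.0152 0.0082]
```

Emit:
shift_gripper(
  steps="0.45,-0.028,0.0085,0,0,0,0;0.45,-0.0555,0.0085,0,0,0,0;0.45,-0.0555,0.0085,0.03,0,0,0;0.45,-0.0555,0.0085,0.06,0,0,0;0.45,-0.0555,0.0085,0.09,0,0,0;0.45,-0.0555,0.0085,0.11,0,0,0;0.45,-0.0555,0.0085,0.116,0,0,0;0.45,-0.0555,0.0085,0.116,0,0,0;0.45,-0.0555,0.0085,0.116,0,0,0",
)

```text
clock: 24.75
ee_pos: [0.6554, 0.2564, 0.1016]
tcp_rot: [-180.0, -0.0, 118.2]
wrist_force: [-0.1, -0.6, -0.2]
opening: 0.447
grip_force: 0.0
```

```bash
python3 bot.py | head -1
```

```text
tcp [ 0.6997 -0.0829  0.1028]
```

Emit:
shift_gripper(
  steps="0,-0.001,-0.001,0,0,0,0;0,-0.001,-0.001,0,0,0,0;0,-0.001,-0.001,0,0,0,0;0,-0.001,-0.001,0,0,0,0;0,-0.001,-0.001,0,0,0,0;0,-0.001,-0.001,0,0,0,0",
)

```text
clock: 25.3
ee_pos: [0.6561, 0.2543, 0.1027]
tcp_rot: [179.9, 0.0, 118.1]
wrist_force: [-1.4, -1.6, 5.8]
opening: 0.257
grip_force: 29.9
```

```bash
python3 -c "
from h import *
print(np.array([[.8821,.471,0],[-.471,.8821,0],[0,0,1]])@robot.state()['ee_pos'])"
```

```text
[ 0.69847987 -0.08470172  0.10269498]
```

Emit:
shift_gripper(
  steps="0,0,0,-0.03,0,0,0;0,0.01,-0.01,-0.05,0,0,0;0,0.035,-0.03,-0.05,0,0,0;0,0.06,-0.05,-0.05,0,0,0;0,0.085,-0.07,-0.05,0,0,0;0,0.105,-0.0835,-0.045,0,0,0;0,0.121,-0.0835,-0.03,0,0,0;0,0.121,-0.0835,-0.01,0,0,0;0,0.121,-0.0835,0,0,0,0;0,0.121,-0.0835,0,0,0,0",
)

```text
clock: 26.13
ee_pos: [0.523, 0.321, 0.0986]
tcp_rot: [-179.7, -0.0, 118.1]
wrist_force: [-0.0, -0.4, -0.4]
opening: 0.257
grip_force: 29.9
```

Emit:
shift_gripper(
  steps="0,0,0,0,0,0,0",
)

```text
clock: 26.22
ee_pos: [0.5248, 0.3211, 0.1008]
tcp_rot: [-179.9, -0.0, 118.1]
wrist_force: [-1.0, -0.3, -0.6]
opening: 0.262
grip_force: 29.9
```

```bash
python3 bot.py | head -1
```

```text
tcp [0.6149 0.0359 0.1016]
```

Emit:
shift_gripper(
  steps="0,0.0005,0,0.02,0,0,0;0,0.0005,0,0.04,0,0,0;0,0.0005,0,0.056,0,0,0;0,0.0005,0,0.066,0,0,0;0,0.0005,0,0.0695,0,0,0;0,0.0005,0,0.0695,0,0,0;0,0.0005,0,0.0695,0,0,0",
)

```text
clock: 26.85
ee_pos: [0.5257, 0.3222, 0.0329]
tcp_rot: [179.9, 0.0, 118.1]
wrist_force: [-0.3, 0.5, 0.7]
opening: 0.256
grip_force: 29.9
```

```bash
python3 bot.py | head -1
```

```text
tcp [0.6154 0.0367 0.0329]
```

Emit:
shift_gripper(
  steps="0,0,0,0.0012,0,0,0;0,0,0,0.0012,0,0,0;0.4,0,0,0.0012,0,0,0;0.4,0,0,0.0012,0,0,0;0.4,0,0,0.0012,0,0,0;0.4,0,0,-0.03,0,0,0;0.4,0,0,-0.07,0,0,0;0.4,0,-0.01,-0.11,0,0,0;0.4,0,-0.04,-0.15,0,0,0;0.4,0,-0.06,-0.19,0,0,0",
)

```text
clock: 27.73
ee_pos: [0.4751, 0.2958, 0.2128]
tcp_rot: [-179.9, -0.0, 118.1]
wrist_force: [0.9, 0.2, 0.7]
opening: 0.401
grip_force: 0.0
```

Emit:
shift_gripper(
  steps="0,0,0,-0.01,0,0,0;0,0,0,-0.01,0,0,0;0,0,0,-0.01,0,0,0",
)

```text
clock: 27.98
ee_pos: [0.4767, 0.2965, 0.2217]
tcp_rot: [179.9, 0.0, 118.1]
wrist_force: [0.2, -0.2, 0.4]
opening: 0.237
grip_force: 0.0
```

```bash
python3 - <<'E'
from h import *
F=np.array([[.8821,.471,0],[-.471,.8821,0],[0,0,1]])
p,d,i,E=grab('wrist'); X=cloud(d,i,E)@F.T; hsv=cv2.cvtColor(p,cv2.COLOR_RGB2HSV); cv2.imwrite('pics/w7.png',p[:,:,::-1])
zz=X[...,2]; m=((zz>.066)&(zz<.08)&(X[...,0]>.57)&(X[...,0]<.655)&(X[...,1]>0.01)&(X[...,1]<.148)).astype(np.uint8)
nn,l,st,c=cv2.connectedComponentsWithStats(m)
for j in range(1,nn):
    if st[j,4]>15: print(c[j].round(1),st[j,4],np.nanmean(X[l==j],0).round(4),np.nanmax(zz[l==j]).round(4))
m=cv2.inRange(hsv,(100,150,40),(122,255,255))
q=X[(m>0)&(zz>.045)&(zz<.064)]; print('tab',len(q),np.median(q,0).round(4))
q=X[(m>0)&(zz>.004)&(zz<.017)]; A=np.c_[q[:,:2],np.ones(len(q))]; print('plate',np.median(q,0).round(4),np.linalg.lstsq(A,q[:,2],rcond=None)[0].round(4),np.percentile(q[:,0],[.5,99.5]))
print('tcp',F@robot.state()['ee_pos'])
E
```

```text
[379.1  96.9] 217 [0.6147 0.1219 0.0735] 0.0761
[378.9 139.9] 197 [0.6167 0.0798 0.0732] 0.0759
[375.3 181.1] 185 [0.615  0.0363 0.0732] 0.0761
tab 254 [0.5722 0.0812 0.0572]
plate [0.5884 0.0888 0.0135] [-0.0009  0.0003  0.014 ] [0.55290317 0.65002874]
tcp [0.55957997 0.03705738 0.22033359]
```

View pics/w7.png

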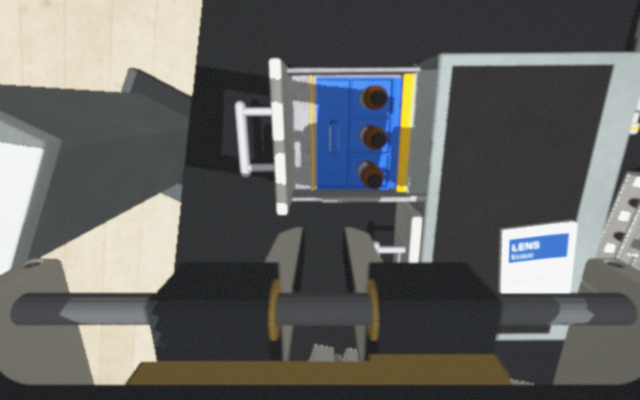

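All three bottles stand upright, one in each cell, at (375,97), (374,138) and (371,175), and their tops are at 73–74 mm. The insert is flat under the lip.

Emit:
shift_gripper(
  steps="0,0.01,-0.035,0,0,0,0;0,0.022,-0.07,0,0,0,0;0,0.034,-0.105,0,0,0,0;0,0.043,-0.135,0,0,0,0;0,0.043,-0.135,0.03,0,0,0;0,0.043,-0.135,0.07,0,0,0;0,0.043,-0.135,0.11,0,0,0;0,0.043,-0.135,0.15,0,0,0;0,0.043,-0.135,0.172,0,0,0;0,0.043,-0.135,0.172,0,0,0",
)

```text
clock: 28.87
ee_pos: [0.332, 0.2683, 0.0437]
tcp_rot: [-179.2, -0.1, 118.1]
wrist_force: [0.2, -0.4, 0.2]
opening: 0.005
grip_force: 0.0
```

Emit:
shift_gripper(
  steps="0,0,0,0,0,0,0;0,0,0,0,0,0,0",
)

```text
clock: 29.03
ee_pos: [0.3375, 0.2709, 0.0499]
tcp_rot: [-180.0, -0.0, 118.1]
wrist_force: [0.9, -0.9, 1.0]
opening: 0.006
grip_force: 0.0
```

```bash
python3 bot.py|head -1
```

```text
tcp [0.426  0.08   0.0507]
```

Emit:
shift_gripper(
  steps="0,0,0.01,0.004,0,0,0;0,0,0.018,0.004,0,0,0;0,0,0.022,0.004,0,0,0;0,0,0.026,0.004,0,0,0;0,0,0.031,0.004,0,0,0;0,0,0.037,0.004,0,0,0;0,0,0.044,0.004,0,0,0;0,0,0.052,0.004,0,0,0;0,0,0.060,0.004,0,0,0;0,0,0.068,0.004,0,0,0",
)

```text
clock: 29.92
ee_pos: [0.3975, 0.3033, 0.0458]
tcp_rot: [-180.0, -0.0, 118.1]
wrist_force: [-3.1, 0.4, 2.0]
opening: 0.001
grip_force: 1.5
```

Emit:
shift_gripper(
  steps="0,0,0.008,0,0,0,0;0,0,0.016,0,0,0,0;0,0,0.024,0,0,0,0;0,0,0.032,0,0,0,0;0,0,0.040,0,0,0,0;0,0,0.048,0,0,0,0;0,0,0.056,0,0,0,0;0,0,0.064,0,0,0,0;0,0,0.072,0,0,0,0;0,0,0.079,0,0,0,0",
)

```text
clock: 30.75
ee_pos: [0.4675, 0.3403, 0.0458]
tcp_rot: [180.0, 0.0, 118.1]
wrist_force: [-4.0, 0.8, -0.1]
opening: 0.009
grip_force: 1.4
```

Emit:
shift_gripper(
  steps="0,0,0.005,0,0,0,0;0,0,0.009,0,0,0,0;0,0,0.012,0,0,0,0;0,0,0.015,0,0,0,0;0,0,0.018,0,0,0,0;0,0,0.018,0,0,0,0",
)

```text
clock: 31.25
ee_pos: [0.4834, 0.3485, 0.046]
tcp_rot: [179.9, 0.0, 118.1]
wrist_force: [-1.8, 0.1, -0.2]
opening: 0.007
grip_force: 0.3
```

```bash
python3 bot.py|head -1
```

```text
tcp [0.5906 0.0797 0.0461]
```

Emit:
shift_gripper(
  steps="0,0,0.002,0,0,0,0;0,0,0.004,0,0,0,0;0,0,0.006,0,0,0,0;0,0,0.008,0,0,0,0;0,0,0.009,0,0,0,0;0,0,0.009,0,0,0,0",
)

```text
clock: 31.8
ee_pos: [0.4912, 0.3527, 0.046]
tcp_rot: [180.0, 0.0, 118.1]
wrist_force: [-1.0, -1.5, 0.4]
opening: 0.002
grip_force: 0.6
```

```bash
python3 bot.py|head -1
```

```text
tcp [0.5994 0.0798 0.046 ]
```

Emit:
shift_gripper(
  steps="0,0,0.002,0,0,0,0;0,0,0.004,0,0,0,0;0,0,0.005,0,0,0,0;0,0,0.005,0,0,0,0",
)

```text
clock: 32.18
ee_pos: [0.4923, 0.3535, 0.0459]
tcp_rot: [-179.6, 0.0, 118.1]
wrist_force: [-10.2, -7.8, 8.5]
opening: 0.006
grip_force: 5.9
```

```bash
python3 bot.py|head -1
```

```text
tcp [0.6008 0.08   0.046 ]
```

Emit:
shift_gripper(
  steps="0,0,-0.02,0,0,0,0;0,0,-0.045,0,0,0,0;0,0,-0.06,-0.03,0,0,0;0,0,-0.06,-0.07,0,0,0;0,0,-0.06,-0.11,0,0,0;0,0,-0.06,-0.15,0,0,0;0,0,-0.06,-0.19,0,0,0;0,-0.03,-0.10,-0.19,0,0,0;0,-0.06,-0.13,-0.19,0,0,0;0,-0.06,-0.13,-0.19,0,0,0",
)

```text
clock: 33.07
ee_pos: [0.4073, 0.2379, 0.237]
tcp_rot: [179.9, 0.1, 118.1]
wrist_force: [-0.2, 0.3, -0.5]
opening: 0.011
grip_force: 0.0
```

Emit:
shift_gripper(
  steps="0,-0.03,0,0,0,0,0;0,-0.03,0,0,0,0,0",
)

```text
clock: 33.23
ee_pos: [0.4248, 0.2117, 0.2365]
tcp_rot: [179.8, 0.1, 118.0]
wrist_force: [1.3, -0.7, -0.4]
opening: 0.007
grip_force: 0.0
```

```bash
python3 - <<'E'
from h import *
F=np.array([[.8821,.471,0],[-.471,.8821,0],[0,0,1]])
p,d,i,E=grab('wrist'); X=cloud(d,i,E)@F.T; cv2.imwrite('pics/w8.png',p[:,:,::-1]); zz=X[...,2]
for nm,a,b in(('L',.03,.13),('R',-.13,-.03)):
    m=(zz>.055)&(zz<.07)&(X[...,1]>a)&(X[...,1]<b)&(X[...,0]<.64)&(X[...,0]>.4); q=X[m]
    if len(q): print(nm,'bar',len(q),np.median(q,0).round(4))
    m=(zz>.074)&(zz<.082)&(X[...,1]>a)&(X[...,1]<b)&(X[...,0]>.5)&(X[...,0]<.7); q=X[m]
    if len(q): print(nm,'front',len(q),np.median(q,0).round(4))
E
```

```text
L bar 1079 [0.6198 0.0814 0.0625]
L front 1509 [0.6599 0.0841 0.079 ]
R bar 737 [ 0.6208 -0.0763  0.0624]
R front 1000 [ 0.6609 -0.0767  0.079 ]
```

View pics/w8.png

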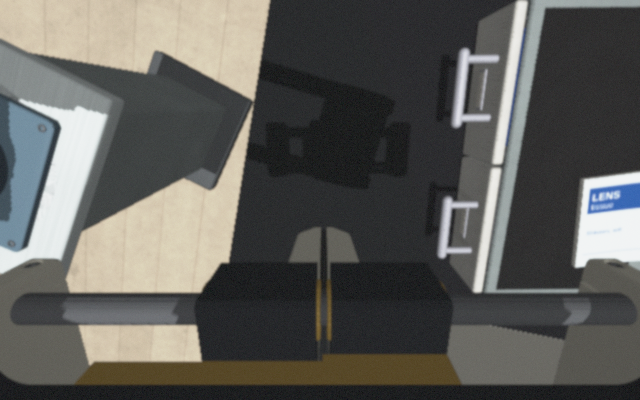

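Both drawer fronts are flush, with the bars at (462,88) and (447,226), and their measured positions agree within 1 mm.

```bash
python3 -c "
from station import robot, eyes
print(robot.close_job())"
```

```text
the job is handed in; nothing more can be done
None
```

I handed the job in at about 33 s; the hand-in printed no verdict. The right drawer is shut. The insert was flat under the lip and all three bottles upright in their own cells when last seen, before I shut the left drawer on them. The cup and the tally counter were not touched.

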